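# Empty the spent sample discs by tipping the tray over the waste box rim

## Robot

A 7-joint arm with a two-finger parallel gripper is mounted at the origin on the work surface. World frame = base frame: x ahead of the robot, y to its left, z up, the work surface at z = 0. Lengths are in m, angles in rad, forces in N, time in s.
With the tool pointing down it reaches from about 0.35 to 0.9 m from the base axis. Payload 8.1 kg.
Tool frame: the origin (TCP) lies at the centre of the arm's flange, where the gripper is bolted on; the fingertips stand 178 mm ahead of it and the grasp point (between the pads) lies 159 mm ahead of it; z points along the fingers, y is the direction in which the jaws open and shut (so a half turn about z gives the same grasp; the last joint's range is limited). The gripper opens to 92 mm and grips with 3 to 60 N. Pads are 19 mm wide; open, the fingers measure 130 mm over their backs; the gripper's body (75 mm by 190 mm) begins 47 mm behind the grasp point.
Start: joints at [-1.341, 0.434, 0.025, 1.573, -0.012, 1.134, -0.075], TCP at [0.204, 0.591, 0.405] pointing down, gripper open.
Joint ranges: [-2.62, 2.62], [-0.44, 2.09], [-1.27, 1.32], [0.08, 2.57], [-1.32, 4.46], [0.12, 2], [-2.74, 2.74]. Speed limits (rad/s): [2.22, 2.22, 3.01, 3.01, 3.14, 3.14, 3.14].

## Interface

Orientations are given as a rotation vector (axis times angle).
In Python, from cell import arm gives the robot as it stands. The module is installed in compiled form; this text tells all that it offers.
- The arm moves only by the tool move_arm, never from a script. Its argument "steps" is a list of rows, each a list of 4 numbers: the shift along the tool's x, y, z in mm, then the turn about the tool's z in rad. In form: [[x, y, z, twist], ...]. A call has 1 to 20 rows; each row is the pose to reach, as a shift and turn from the pose commanded when the call began, along the tool's axes at that moment; what a row does not reach only later rows make up. A row lasts 1/8 s, in which the tool goes at most 62.5 mm and 10.7 degrees, less where a joint would pass 70% of its speed; a pose out of reach is approached as far as the arm can. A call with a gripper value outside its range is refused whole. "grip" is the finger opening in mm, from 0 to 91.8, set as the call begins (left out, the last holds). The fingers move at their own pace and stop on an object; "grip_force" is the grip in N (left out, the last holds). Time passes only in rows, so rows that repeat a pose let the fingers close. It gives the time, the measured TCP pose, the force and the opening at its end, in the units of the state.
- arm.observe(): the state, without advancing time (a new reading comes with each control period).
- arm.get_image(name): name is "scene" or "top"; returns the picture (384x512x3 uint8, red, green, blue); there is no depth.
- arm.camera_info(name): a dict with "mtx" (3x3 intrinsics, pixels), "pose" (4x4, takes a point from camera to world coordinates). Camera axes: x right, y down, z forward; pixel columns grow to the right and rows downward; lengths in m; the calibration is good to about 2 mm. A picture is of the moment at which its call begins. camera_info takes no time and is no camera call.
- arm.sign_off(): hands the job in, once; it reports no verdict.
The state is a dict: "clock": time; "joints": joint angles; "dq": joint speeds; "joint_efforts": joint torques, N m; "position": TCP position; "ee_rot": TCP orientation; "force": force on the tool from outside, world axes, zero at the start; "ft_torque": the same for the moment, N m; "width": opening from 0.0 (shut) to 1.0 (fully open).
Only numpy, scipy, OpenCV 4.12 (cv2) and the standard library are available. Lean on these libraries where they do the work, as an engineer would, in place of code of your own. Each camera call takes 0.05 s, during which the arm holds its last target.

## Task

Empty the aluminium sample tray into the grey waste box: lift the tray by its leaning handle with both discs aboard, rest its open end on the box's low front wall so that the rib under the tray hooks over the outside of that wall, and tip the tray up about this rim, still hooked, until both discs have slid into the box. Then set the empty tray back, standing flat on the black rubber mat, and let go. Drop no disc on the bench and leave the jar, the steel cylinder and the mouse where they are.

Things in the scene. Friction and masses are not known exactly. Their poses are not given: they have to be found in the camera images.
- tray: Loose aluminium tray, 76 wide (x) x 180 long (y) mm, 0.25-0.5 kg. Origin: centre of its underside at foot level; z up, +y to its open pouring end (y = 90; no wall). Other walls 4 thick, tops z = 42; floor z = 12 to 16 mm. Stands on two full-width cross ribs 12 tall: hook rib (y = 59 to 65) and rear foot (y = -75 to -69). Two side posts carry a flat handle plate across it
- tray_hook (a point): On the tray: the middle of the inner corner between the front face of the hook rib and the underside of the floor, tray frame (0, 65, 12) mm; axes as the tray's. The box rim belongs in this corner
- tray_handle (a point): Centre of the handle plate, tray frame (0, -26.4, 85.1) mm; axes as the tray's. Plate 76 (along x) x 10 thick x 40 mm tall, leaning 20 degrees to the rear (-y): its up direction is (0, -0.342, 0.940), its thickness direction (0, 0.940, 0.342) in the tray frame. Grip it across its thickness; the discs' tops are about 30 mm below it
- bin: Grey plastic waste box, open top, fixed to the bench, outside 170 (x) x 200 (y) mm, walls and floor 5 mm. Origin at the centre of its underside. Its front wall, on the -y side, is low (top at 85 mm); the other three walls are 120 mm tall
- bin_rim (a point): Middle of the top outer edge of the box's low front wall, box frame (0, -100, 85) mm; axes as the box's: +y into the box, x along the rim. The wall is 5 mm thick (y = 0 to 5 mm from this point)
- disc_a: Plain dark steel sample disc, 60 mm diameter, 20 mm thick, 0.1-0.21 kg, loose in the rear half of the tray. Origin at the centre of one flat face, z along its axis. It slides on the tray floor only when the tray is tipped 26 to 36 degrees or more; at 60 degrees it slides out fast
- disc_b: The same kind of disc, in the front half of the tray
- disc_a_center (a point): Centre of disc_a
- disc_b_center (a point): Centre of disc_b
- mat: Black rubber mat, fixed flat on the bench, 180 (x) x 240 (y) x 3 mm thick. Origin at the centre of its underside. The tray starts on it
- jar: Bystander: white plastic jar, 54 mm diameter, 110 mm tall, loose, origin under its centre
- standard: Bystander: small steel cylinder, 44 mm diameter, 40 mm tall, standing loose, origin under its centre
- mouse: Bystander: black computer mouse, about 100 x 60 x 33 mm, loose, origin near the centre of its underside
Mind the look-alikes: they are no part of the job. What is meant by the tray is not blue or turquoise, and is the smaller of those in its own colour.

How it is judged:
By the outcome, as a careful person would: the job done as asked, in the order asked, and still so for the second after the job is handed in, with the robot touching nothing.
It also fails if it takes over 61 s, if anything falls off the work surface, if the arm or the gripper's body presses on something with over 40 N, if the wrist force passes 120 N, or if a joint passes its speed limit or range.

## Working session

There is one attempt and no reset: what is moved stays moved. The work goes in short steps, Python scripts to look and compute and a tool call to move; the robot and the scene stay as the last step left them, time stands still between calls to the robot, and variables do not carry over. Pictures are saved under pics/ and viewed, and the job is handed in when it is done.

Besides the shell and the picture viewer there is one more tool, called as name(argument=value, ...), one argument or row to a line, values as JSON. move_arm: Moves the arm, as the interface text tells. Its arguments: {"type":"object","properties":{"steps":{"type":"array"},"grip":{"type":"number"},"grip_force":{"type":"number"}},"required":["steps"]}

```bash
mkdir -p pics; ls
python3 - <<'E'
from cell import arm
import cv2,numpy as np
s=arm.observe();print({k:np.round(v,4).tolist() for k,v in s.items()})
for n in ["scene","top"]:
    im=arm.get_image(n);cv2.imwrite(f"pics/{n}0.png",im[:,:,::-1]);np.save(f"pics/{n}0.npy",im)
    c=arm.camera_info(n);print(n,np.round(c["mtx"],2).tolist(),np.round(c["pose"],4).tolist())
E
```

```text
pics
{'clock': 0.0, 'joints': [-1.3406, 0.4352, 0.025, 1.5741, -0.0116, 1.134, -0.0751], 'dq': [0.0003, -0.0014, -0.0006, -0.0007, 0.0019, -0.0006, -0.0001], 'joint_efforts': [0.0003, -66.785, 0.9848, -31.4479, -0.0607, 0.0427, 0.0002], 'position': [0.2041, 0.5905, 0.404], 'ee_rot': [-0.5204, -3.0981, 0.0025], 'force': [-0.9255, 0.5403, -0.3565], 'ft_torque': [0.0425, 0.0276, 0.0569], 'width': 1.0007}
scene [[384.69, 0.0, 257.38], [0.0, 384.69, 196.31], [0.0, 0.0, 1.0]] [[0.8933, 0.2977, -0.3368, 0.8909], [0.4494, -0.6028, 0.6593, -0.9038], [-0.0067, -0.7403, -0.6722, 0.8462], [0.0, 0.0, 0.0, 1.0]]
top [[495.39, 0.0, 255.49], [0.0, 495.39, 189.45], [0.0, 0.0, 1.0]] [[0.0141, -0.9947, 0.102, 0.3623], [-0.9999, -0.0144, -0.0021, -0.1265], [0.0035, -0.1019, -0.9948, 1.3602], [0.0, 0.0, 0.0, 1.0]]
```

View pics/scene0.png

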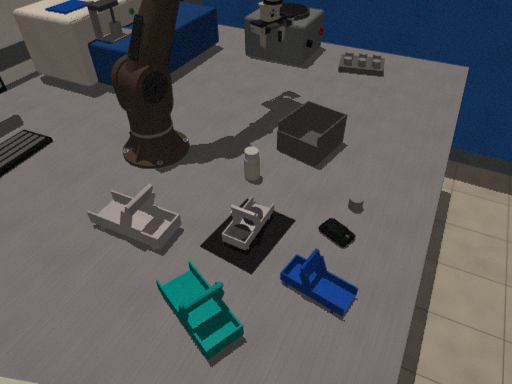

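View pics/top0.png

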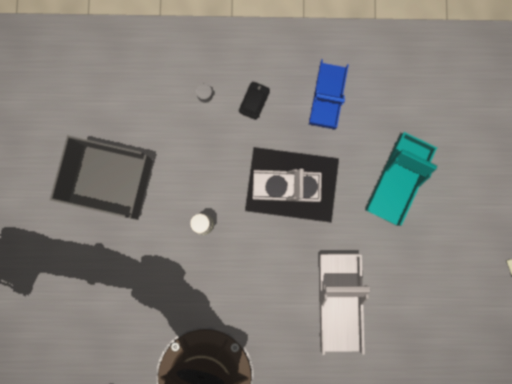

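Candidate trays in the top picture: silver small on the mat (287,186) with two dark discs; larger silver (342,302); blue (329,95); turquoise (402,180). The small silver one on the black mat fits: not blue/turquoise, and smaller of the two silver ones. I'll confirm it in a crop.

Run:
```python
import cv2
t=cv2.imread("pics/top0.png");s=cv2.imread("pics/scene0.png")
cv2.imwrite("pics/c_tray.png",cv2.resize(t[140:230,240:345],None,fx=6.5,fy=6.5,interpolation=cv2.INTER_CUBIC))
cv2.imwrite("pics/c_bin.png",cv2.resize(t[125:225,45:165],None,fx=6,fy=6,interpolation=cv2.INTER_CUBIC))
cv2.imwrite("pics/c_stray.png",cv2.resize(s[185:270,195:300],None,fx=7,fy=7,interpolation=cv2.INTER_CUBIC))
cv2.imwrite("pics/c_sbin.png",cv2.resize(s[95:170,265:355],None,fx=8,fy=8,interpolation=cv2.INTER_CUBIC))
```

```text
(no output)
```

View pics/c_tray.png

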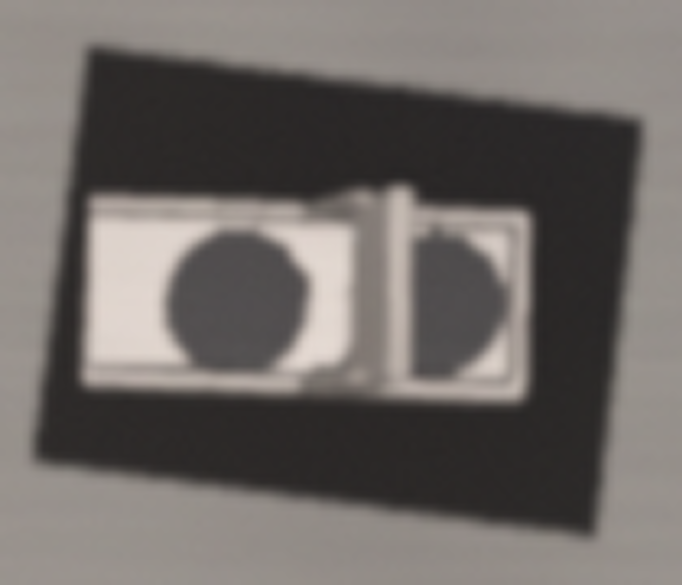

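View pics/c_bin.png

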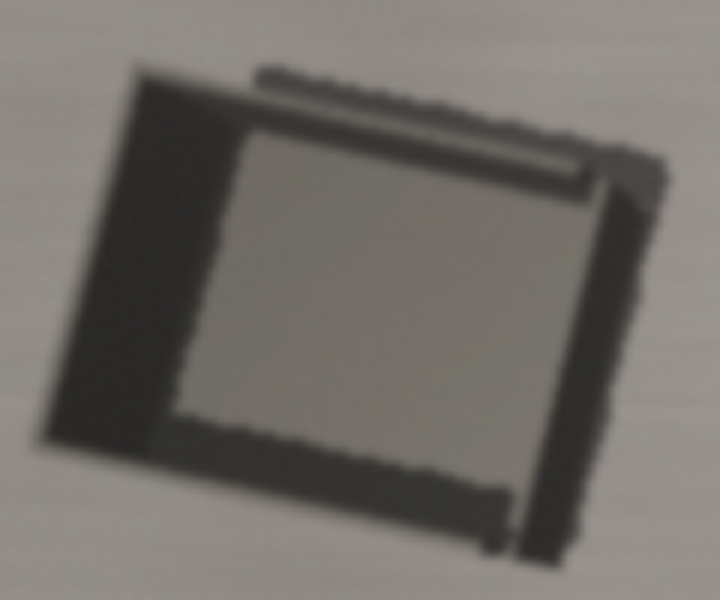

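View pics/c_stray.png

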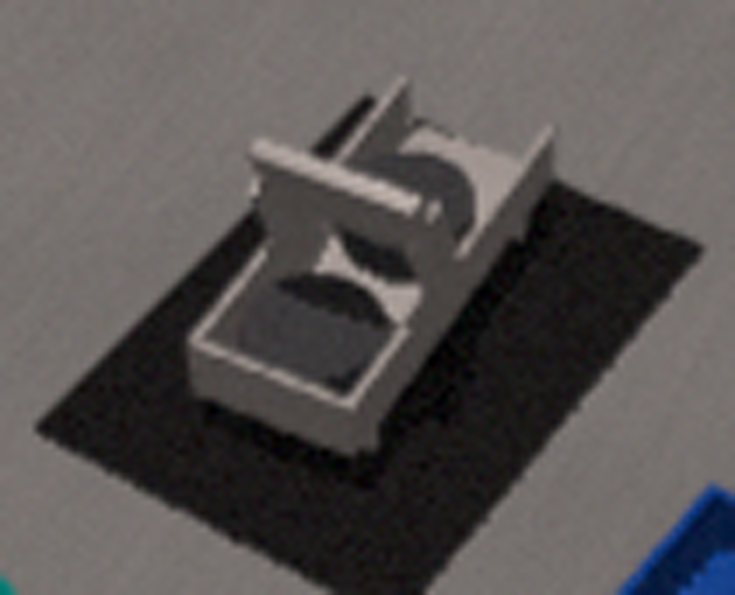

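View pics/c_sbin.png

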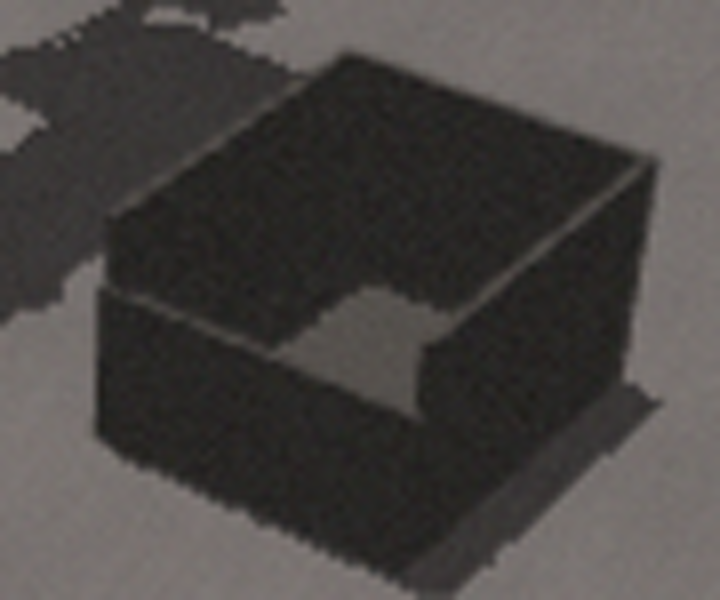

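The crop confirms it: small silver tray on the mat, with two dark discs at top px (277,186) and (309,186), its open end to the left toward the bin and its handle leaning to the rear. Next I fit the poses.

```bash
cat > h.py <<'E'
import numpy as np,cv2
from cell import arm
from scipy.optimize import least_squares
from scipy.spatial.transform import Rotation as R
CI={n:arm.camera_info(n) for n in("scene","top")}
def proj(n,P):
    T=np.linalg.inv(CI[n]["pose"]);p=np.asarray(P)@T[:3,:3].T+T[:3,3]
    q=p@np.array(CI[n]["mtx"]).T;return q[:,:2]/q[:,2:]
def uncrop(p,s,off):return (np.array(p,float)+.5)/s-.5+np.array(off)
def place(P,v,z0):
    c,s=np.cos(v[2]),np.sin(v[2]);P=np.asarray(P)
    return np.c_[v[0]+c*P[:,0]-s*P[:,1],v[1]+s*P[:,0]+c*P[:,1],P[:,2]+z0]
def fit(obs,z0,v0):
    def r(v):return np.concatenate([(proj(n,place(np.array(m)/1000,v,z0))-px).ravel() for n,m,px in obs])
    o=least_squares(r,v0,loss='soft_l1');return o.x,[np.round(proj(n,place(np.array(m)/1000,o.x,z0))-px,1).tolist() for n,m,px in obs]
E
python3 - <<'E'
from h import *
to=("top",[(38,90,42),(-38,90,42),(38,-90,42),(-38,-90,42),(38,-28.5,105.6),(38,-37.9,102.2)],uncrop([(88,193),(80,387),(530,208),(526,404),(387,183),(415,185)],6.5,(240,140)))
so=("scene",[(38,-90,42),(-38,-90,42),(38,90,42),(-38,90,42)],uncrop([(350,405),(192,342),(553,128),(403,78)],7,(195,185)))
for o in([to,so],[to],[so]):print(fit(o,.003,[.45,-.2,0]))
tb=("top",[(85,100,120),(-85,100,120),(85,-100,85),(-85,-100,85)],uncrop([(135,68),(40,445),(610,180),(525,550)],6,(45,125)))
sb=("scene",[(85,-100,120),(85,100,120),(-85,-100,120),(-85,100,120),(-85,-100,85),(85,-100,85),(-85,-100,0),(85,-100,0),(85,100,0)],uncrop([(422,350),(655,160),(108,215),(348,53),(100,285),(415,420),(98,435),(405,585),(627,385)],8,(265,95)))
for o in([tb,sb],[tb],[sb]):print(fit(o,0,[.4,.25,0]))
E
```

```text
(array([ 0.50923299, -0.21191357, -0.01841173]), [[[0.2, 0.9], [0.5, -0.7], [-0.7, 0.8], [-0.6, -1.1], [0.6, 0.5], [-0.2, 0.5]], [[0.8, 0.7], [-0.4, 0.2], [0.6, 0.2], [-0.0, -0.3]]])
(array([ 0.50986713, -0.21204269, -0.01730657]), [[[0.2, 0.7], [0.5, -0.9], [-0.7, 0.5], [-0.6, -1.4], [0.6, 0.2], [-0.2, 0.2]]])
(array([ 0.50808653, -0.21132378, -0.02075848]), [[[0.4, 0.4], [-0.7, -0.1], [0.4, 0.0], [-0.2, -0.6]]])
(array([ 0.51841991,  0.27014634, -0.20556545]), [[[0.4, -1.1], [-1.1, 1.1], [0.7, -0.4], [-1.0, 1.7]], [[0.9, 0.6], [0.8, 0.1], [-0.7, 1.0], [-0.0, -0.5], [-0.0, 0.6], [0.7, 0.4], [-0.4, 1.2], [-0.3, -0.5], [-0.3, -0.6]]])
(array([ 0.51935334,  0.26943396, -0.19075267]), [[[0.1, -1.0], [-0.5, 1.5], [0.6, -1.4], [-0.1, 0.8]]])
(array([ 0.51794476,  0.27194822, -0.21940441]), [[[0.4, 0.3], [1.0, 0.1], [-0.8, 0.4], [0.5, -0.7], [-0.0, 0.1], [0.3, 0.1], [-0.4, 0.6], [-0.8, -0.8], [-0.1, -0.6]]])
```

Because moves only shift the tool or twist it about its vertical z axis, the tool can't tilt. So I plan to grip the handle plate across its 76 mm width. The jaw axis then runs along tray x and acts as a hinge, and the rib pulling against the box rim does the tipping. First I check the fits with an overlay and locate the bystanders.

```bash
cat >> h.py <<'E'
def box(x0,x1,y0,y1,z0,z1):
    c=np.array([(x,y,z) for x in(x0,x1) for y in(y0,y1) for z in(z0,z1)])
    e=[(0,1),(2,3),(4,5),(6,7),(0,2),(1,3),(4,6),(5,7),(0,4),(1,5),(2,6),(3,7)];return c,e
def ray(n,px,z):
    K=np.array(CI[n]["mtx"]);T=CI[n]["pose"];d=T[:3,:3]@np.linalg.solve(K,[px[0],px[1],1]);o=T[:3,3];return o+d*(z-o[2])/d[2]
TRAY=[.5092,-.2119,-.0184];BIN=[.5184,.2701,-.2056]
E
python3 - <<'E'
from h import *
for n in("top","scene"):
    im=cv2.imread(f"pics/{n}0.png");S=4;b=cv2.resize(im,None,fx=S,fy=S,interpolation=cv2.INTER_CUBIC)
    def dr(P,e,v,z0,col):
        q=((proj(n,place(P/1000,v,z0))+.5)*S-.5).astype(int)
        for i,j in e:cv2.line(b,tuple(q[i].tolist()),tuple(q[j].tolist()),col,1,cv2.LINE_AA)
    dr(*box(-38,38,-90,90,12,42),TRAY,.003,(0,0,255))
    hp=np.array([(x,-26.4-.342*u+.94*t,85.1+.94*u+.342*t) for x in(-38,38) for u in(-20,20) for t in(-5,5)]);dr(hp,box(0,1,0,1,0,1)[1],TRAY,.003,(0,255,0))
    dr(*box(-85,85,-100,100,0,120),BIN,0,(0,0,255))
    P=np.array([(-85,-100,85),(85,-100,85)]);dr(P,[(0,1)],BIN,0,(0,255,0))
    if n=="top":cv2.imwrite("pics/ov_top.png",cv2.resize(b[480:940,180:1400],(800,302)));cv2.imwrite("pics/ov_top2.png",b[480:940,180:680])
    else:cv2.imwrite("pics/ov_sc.png",b[380:1080,760:1420][:600])
print("jar",ray("top",(200,223),.11),"std",ray("top",(204,93),.04),"mouse",ray("top",(255,100),.03))
# mat
m=("top",[(90,120,3),(-90,120,3),(90,-120,3),(-90,-120,3)],uncrop([(88,45),(35,460),(643,120),(595,535)],6.5,(240,140)))
print("mat",fit([m],0,[.51,-.22,-.1]))
s=arm.observe();Rt=R.from_rotvec(s["ee_rot"]).as_matrix();print(Rt.round(3))
h=place(np.array([(0,-26.4,85.1)])/1000,TRAY,.003)[0];print("handle",h)
d=Rt.T@(h+[0,0,.159]-s["position"]);print("tool shift mm",d*1000)
E
```

```text
jar [0.40346828 0.00939021 0.11      ] std [0.76044666 0.01514158 0.04      ] mouse [ 0.74585728 -0.12445781  0.03      ]
mat (array([ 0.51805375, -0.22955247, -0.11783869]), [[[-0.0, -0.1], [-0.6, 0.2], [0.3, -0.4], [0.2, 0.2]]])
[[-0.945  0.327 -0.   ]
 [ 0.327  0.945 -0.001]
 [-0.    -0.001 -1.   ]]
handle [ 0.50871427 -0.23829553  0.0881    ]
tool shift mm [-558.66274026 -683.55722251  157.95169893]
```

View pics/ov_top.png

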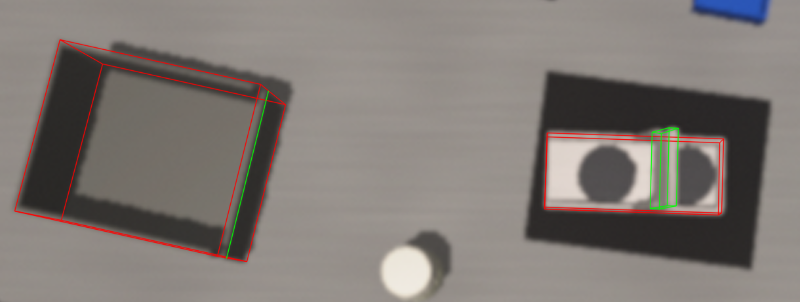

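View pics/ov_sc.png

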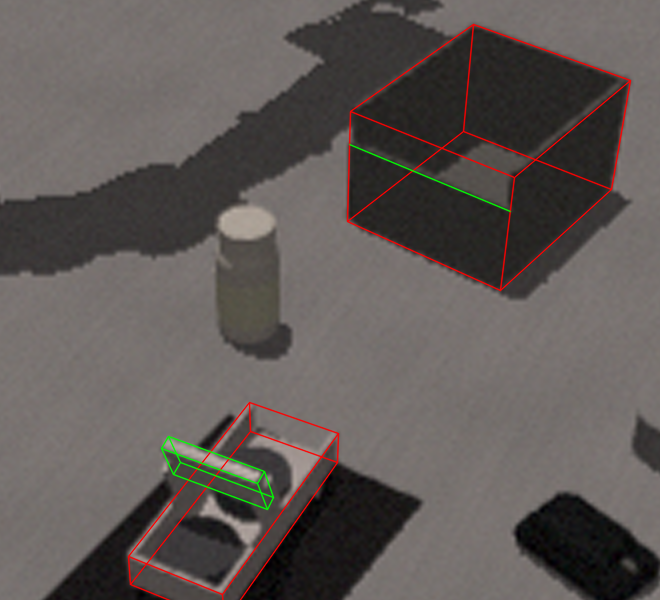

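View pics/ov_top2.png

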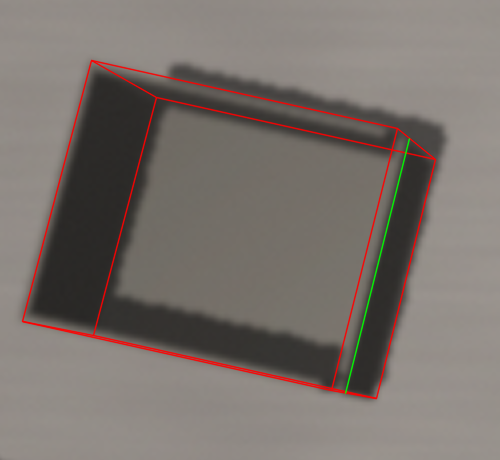

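Overlays fit to about 1 px (2 mm). The jar at (0.403, 0.009) would be only about 5 mm from the hooked tray, so I'll hook it 25 mm along the rim toward +x. First I go above the handle.

move_arm(
  steps=[
    [-31,-38,0,0.07],
    [-62,-76,0,0.14],
    [-93,-114,0,0.21],
    [-124,-152,0,0.28],
    [-155,-190,0,0.35],
    [-186,-228,0,0.42],
    [-217,-266,0,0.49],
    [-248,-304,0,0.56],
    [-279,-342,0,0.63],
    [-310,-380,0,0.7],
    [-341,-418,0,0.77],
    [-372,-456,0,0.84],
    [-403,-494,0,0.91],
    [-434,-532,0,0.98],
    [-465,-570,0,1.05],
    [-496,-608,0,1.12],
    [-527,-646,0,1.19],
    [-559,-684,0,1.256],
    [-559,-684,0,1.256],
    [-559,-684,0,1.256],
  ],
  grip=91.8,
)

```text
clock: 2.6
position: [0.5088, -0.2381, 0.4042]
ee_rot: [-2.24, -2.2, 0.001]
force: [-0.8, -0.3, -0.1]
width: 0.999
```

```bash
cat >> h.py <<'E'
def need(p,tooly_ang):
    s=arm.observe();Rt=R.from_rotvec(s["ee_rot"]).as_matrix()
    d=Rt.T@(np.array(p)+[0,0,.159]-s["position"])*1000
    a=np.arctan2(Rt[1,1],Rt[0,1]);t=-(tooly_ang-a);t=(t+np.pi)%(2*np.pi)-np.pi
    print("shift",d.round(1),"twist",round(t,4),"clock",s["clock"],"F",np.round(s["force"],1),"w",round(s["width"]*91.8,1),"q",np.round(s["joints"],2))
E
python3 - <<'E'
from h import *
h=place(np.array([(0,-26.4,85.1)])/1000,TRAY,.003)[0];need(h,-.0184)
for n in("scene","top"):
    im=arm.get_image(n);cv2.imwrite(f"pics/{n}1.png",im[:,:,::-1])
b=cv2.imread("pics/scene1.png");cv2.imwrite("pics/s1.png",cv2.resize(b[100:290,150:370],None,fx=3,fy=3,interpolation=cv2.INTER_CUBIC))
E
```

```text
shift [-3.000e-01  1.000e-01  1.571e+02] twist 0.0004 clock 2.6 F [-0.8 -0.3 -0.1] w 91.7 q [-0.19  0.39  0.74  1.77 -0.29  1.1   0.63]
```

View pics/s1.png

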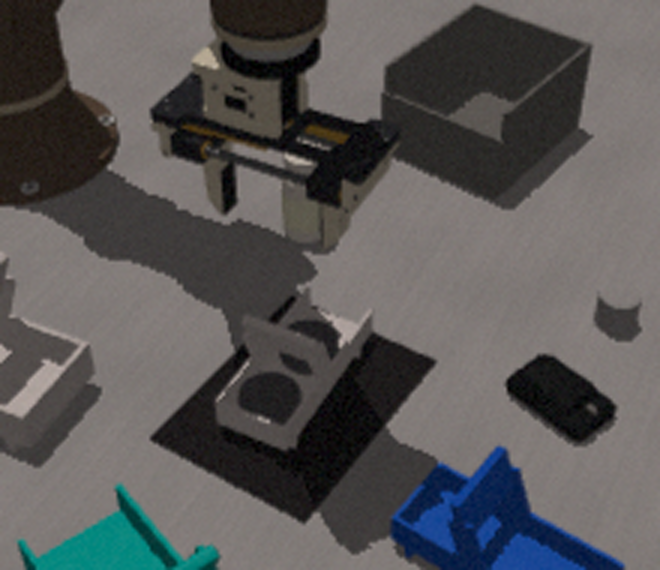

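The gripper is straddling the tray with its jaws open across the handle's width, fingers at about px (225,185) and (320,215) in the crop. I descend now.

move_arm(
  steps=[
    [0,0,20,0],
    [0,0,40,0],
    [0,0,60,0],
    [0,0,80,0],
    [0,0,95,0],
    [0,0,105,0],
    [0,0,113,0],
    [0,0,121,0],
    [0,0,129,0],
    [0,0,137,0],
    [0,0,145,0],
    [0,0,151,0],
    [0,0,157,0],
    [0,0,157,0],
    [0,0,157,0],
  ],
)

```text
clock: 4.58
position: [0.5091, -0.2385, 0.2479]
ee_rot: [2.241, 2.201, 0.0]
force: [-0.0, -0.7, 0.9]
width: 1.001
```

Run:
```python
from h import *
h=place(np.array([(0,-26.4,85.1)])/1000,TRAY,.003)[0];need(h,-.0184)
for n in("scene","top"):
    im=arm.get_image(n);cv2.imwrite(f"pics/{n}2.png",im[:,:,::-1])
b=cv2.imread("pics/scene2.png");cv2.imwrite("pics/s2.png",cv2.resize(b[150:270,180:310],None,fx=5,fy=5,interpolation=cv2.INTER_CUBIC))
```

```text
shift [ 0.2 -0.4  0.8] twist 0.0002 clock 4.575 F [-0.  -0.7  0.9] w 91.9 q [-0.09  0.58  0.61  1.93 -0.46  0.78  0.77]
```

View pics/s2.png

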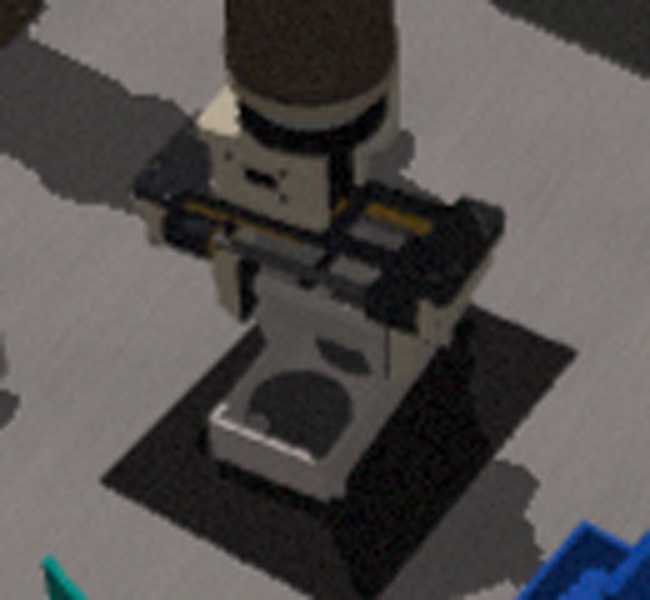

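The fingers straddle the plate ends with no contact. I close on it.

move_arm(
  steps=[
    [0,0,0,0],
    [0,0,0,0],
    [0,0,0,0],
    [0,0,0,0],
    [0,0,0,0],
    [0,0,0,0],
    [0,0,0,0],
    [0,0,0,0],
  ],
  grip=60,
  grip_force=30,
)

```text
clock: 5.68
position: [0.5086, -0.2385, 0.2478]
ee_rot: [-2.241, -2.201, 0.0]
force: [-4.8, 1.3, 6.0]
width: 0.823
```

Opening is 75.6 mm, matching the plate's 76 mm width. Small test lift.

move_arm(
  steps=[
    [0,0,-2,0],
    [0,0,-5,0],
    [0,0,-9,0],
    [0,0,-14,0],
    [0,0,-19,0],
    [0,0,-25,0],
    [0,0,-30,0],
    [0,0,-30,0],
    [0,0,-30,0],
  ],
)

```text
clock: 6.8
position: [0.5089, -0.2383, 0.2776]
ee_rot: [-2.241, -2.201, -0.0]
force: [0.4, 1.1, -8.1]
width: 0.823
```

Run:
```python
from h import *
need([.5,-.2,.1],-.0184)
for n in("scene","top"):
    im=arm.get_image(n);cv2.imwrite(f"pics/{n}3.png",im[:,:,::-1])
b=cv2.imread("pics/scene3.png");cv2.imwrite("pics/s3.png",cv2.resize(b[150:270,180:310],None,fx=5,fy=5,interpolation=cv2.INTER_CUBIC))
```

```text
shift [38.1 -9.6 18.6] twist 0.0004 clock 6.8 F [ 0.4  1.1 -8.1] w 75.6 q [-0.11  0.54  0.65  1.91 -0.43  0.84  0.74]
```

View pics/s3.png

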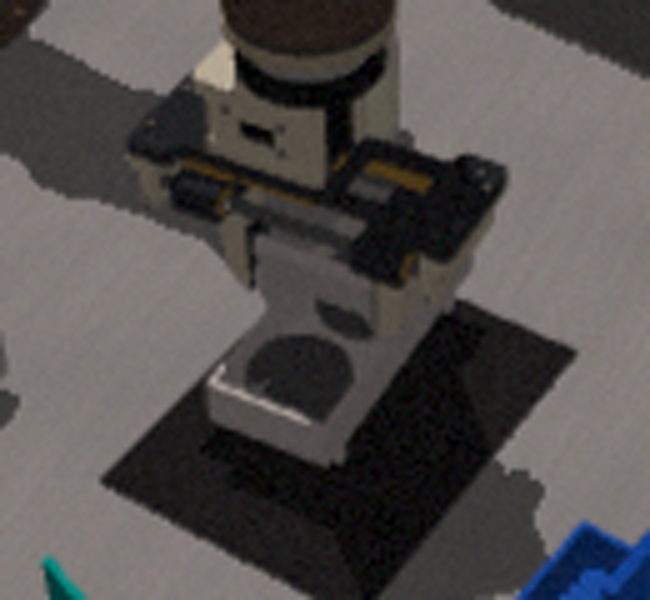

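```bash
cat >> h.py <<'E'
def trayw(P,g,yaw,th):
    """tray pts (mm) -> world, grasp at handle centre g, nose-down th deg"""
    P=np.asarray(P,float)/1000-np.array([0,-.0264,.0851]);return R.from_euler('z',yaw).apply(R.from_euler('x',-th,degrees=True).apply(P))+g
E
python3 - <<'E'
from h import *
g=arm.observe()["position"]-[0,0,.159]
P=[(-38,-90,42),(38,-90,42),(-38,-90,12),(38,-90,12),(38,-69,0)]
for th in(-5,0,5,10,15):print(th,((proj("scene",trayw(P,g,-.018,th))-[180,150]+.5)*5-.5).round(0).tolist())
b=cv2.imread("pics/scene3.png");cv2.imwrite("pics/s3b.png",cv2.resize(b[215:255,215:275],None,fx=12,fy=12,interpolation=cv2.INTER_CUBIC))
b=cv2.imread("pics/top3.png");cv2.imwrite("pics/t3b.png",cv2.resize(b[140:230,240:345],None,fx=6.5,fy=6.5,interpolation=cv2.INTER_CUBIC))
P=[(-38,90,42),(38,90,42),(-38,-90,42),(38,-90,42)]
for th in(-5,0,5,10,15):print(th,((proj("top",trayw(P,g,-.018,th))-[240,140]+.5)*6.5-.5).round(0).tolist())
E
```

```text
-5 [[211.0, 385.0], [331.0, 432.0], [217.0, 418.0], [335.0, 466.0], [354.0, 451.0]]
0 [[207.0, 383.0], [327.0, 431.0], [210.0, 420.0], [329.0, 467.0], [348.0, 456.0]]
5 [[202.0, 380.0], [324.0, 428.0], [204.0, 420.0], [323.0, 468.0], [341.0, 460.0]]
10 [[199.0, 376.0], [321.0, 424.0], [198.0, 419.0], [318.0, 467.0], [335.0, 463.0]]
15 [[196.0, 371.0], [318.0, 419.0], [192.0, 417.0], [313.0, 465.0], [329.0, 465.0]]
-5 [[74.0, 373.0], [81.0, 184.0], [520.0, 391.0], [524.0, 204.0]]
0 [[83.0, 376.0], [89.0, 188.0], [532.0, 390.0], [536.0, 202.0]]
5 [[93.0, 378.0], [99.0, 192.0], [543.0, 390.0], [546.0, 201.0]]
10 [[106.0, 381.0], [112.0, 196.0], [553.0, 389.0], [556.0, 199.0]]
15 [[120.0, 383.0], [126.0, 199.0], [561.0, 387.0], [564.0, 197.0]]
```

View pics/s3b.png

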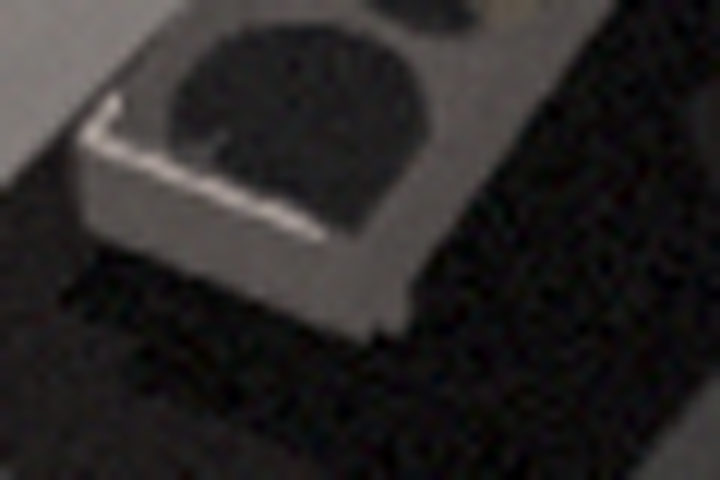

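View pics/t3b.png

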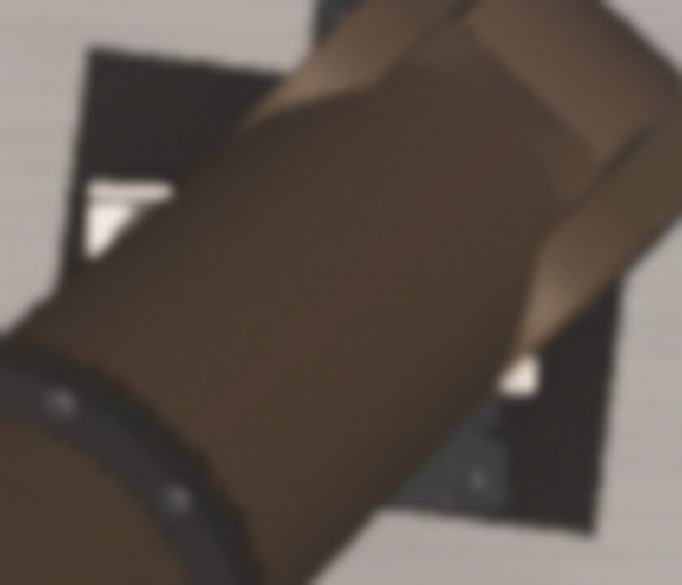

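The tray hangs level (front corner at top-crop (88,183), pitch ≈ 0–2°), with both discs aboard. Compute the pre-hook pose.

```bash
cat >> h.py <<'E'
def hookg(off,gap,up,th=0):
    """grasp point for hook corner at rim, offset along rim, gap outside(mm), up(mm), nose-down th"""
    v=R.from_euler('x',-th,degrees=True).apply(np.array([0,-91.4,73.1]))+[off,-gap,up]
    return place(np.array([[0,-.1,.085]])+v/1000,BIN,0)[0]
E
python3 - <<'E'
from h import *
g=hookg(25,10,45);print(g);need(g,BIN[2])
E
```

```text
[0.50175674 0.06783789 0.2031    ]
shift [306.  -12.7 -84.5] twist 0.1875 clock 6.9 F [ 0.5 -0.4 -7.3] w 75.7 q [-0.11  0.54  0.65  1.91 -0.43  0.84  0.74]
```

move_arm(
  steps=[
    [0,0,-6,0],
    [2,0,-15,0.005],
    [7,0,-27,0.01],
    [15,-1,-40,0.016],
    [27,-1,-53,0.023],
    [43,-2,-64,0.032],
    [62,-3,-73,0.042],
    [83,-4,-79,0.053],
    [105,-5,-83,0.065],
    [128,-6,-85,0.078],
    [151,-7,-85,0.092],
    [174,-8,-85,0.106],
    [197,-9,-85,0.12],
    [219,-10,-85,0.133],
    [239,-11,-85,0.146],
    [257,-11,-85,0.158],
    [273,-12,-85,0.168],
    [287,-12,-85,0.177],
    [298,-13,-85,0.184],
    [306,-13,-85,0.188],
  ],
)

```text
clock: 9.4
position: [0.5014, 0.0684, 0.3629]
ee_rot: [-2.438, -1.981, -0.0]
force: [-0.6, -0.6, -7.2]
width: 0.825
```

move_arm(
  steps=[
    [0,0,0,0],
    [0,0,0,0],
  ],
)

```text
clock: 9.65
position: [0.5016, 0.0672, 0.3627]
ee_rot: [2.439, 1.98, -0.0]
force: [-0.3, -0.4, -6.2]
width: 0.828
```

Run:
```python
from h import *
g=hookg(25,10,45);need(g,BIN[2])
g=arm.observe()["position"]-[0,0,.159]
for n in("scene","top"):
    im=arm.get_image(n)[:,:,::-1].copy();cv2.imwrite(f"pics/{n}4.png",im)
    S=4;b=cv2.resize(im,None,fx=S,fy=S,interpolation=cv2.INTER_CUBIC)
    def dr(q,e,col):
        q=((q+.5)*S-.5).astype(int)
        for i,j in e:cv2.line(b,tuple(q[i].tolist()),tuple(q[j].tolist()),col,1,cv2.LINE_AA)
    P,e=box(-38,38,-90,90,12,42);dr(proj(n,trayw(P,g,BIN[2],0)),e,(0,0,255))
    P,e=box(-38,38,59,65,0,12);dr(proj(n,trayw(P,g,BIN[2],0)),e,(0,255,255))
    c=proj(n,[g])[0]*S;x,y=int(c[0])-330,int(c[1])-270;x=max(x,0);y=max(y,0)
    cv2.imwrite(f"pics/ov4_{n}.png",b[y:y+560,x:x+700])
```

```text
shift [0.7 0.1 0.6] twist -0.0012 clock 9.65 F [-0.3 -0.4 -6.2] w 76.0 q [-0.83  0.34  0.77  1.96 -0.28  0.96 -0.13]
```

View pics/ov4_scene.png

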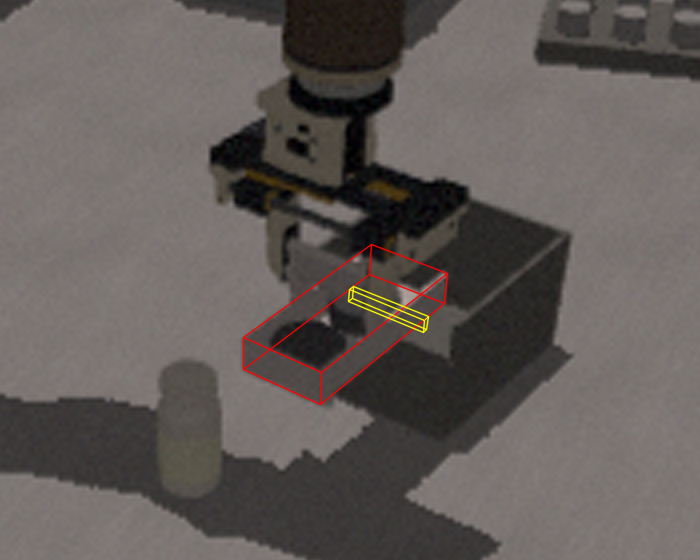

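View pics/ov4_top.png

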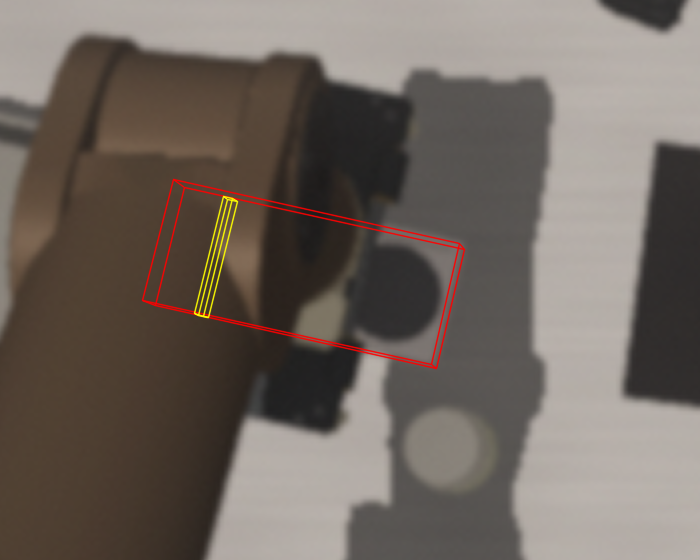

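The wireframe with level pitch matches the tray. The rib is about 10 mm outside and about 45 mm above the rim, and the jar is clear. I lower it.

move_arm(
  steps=[
    [0,0,4,0],
    [0,0,10,0],
    [0,0,17,0],
    [0,0,24,0],
    [0,0,31,0],
    [0,0,36,0],
    [0,0,39,0],
    [0,0,41,0],
    [0,0,41,0],
    [0,0,41,0],
  ],
)

```text
clock: 11.0
position: [0.5016, 0.0678, 0.3219]
ee_rot: [2.438, 1.981, 0.001]
force: [-0.3, -0.3, -7.5]
width: 0.826
```

Run:
```python
from h import *
need(hookg(25,0,0),BIN[2]);print(np.round(arm.observe()["ft_torque"],3))
```

```text
shift [10.1  0.1  4.8] twist -0.0005 clock 11.0 F [-0.3 -0.3 -7.5] w 75.8 q [-0.79  0.39  0.73  2.   -0.34  0.87 -0.08]
[-0.188  0.08   0.023]
```

move_arm(
  steps=[
    [0,0,1,0],
    [0,0,2,0],
    [0,0,3,0],
    [0,0,3,0],
  ],
)

```text
clock: 11.5
position: [0.5015, 0.0678, 0.3186]
ee_rot: [-2.438, -1.981, 0.0]
force: [0.3, 0.4, -7.0]
width: 0.83
```

Run:
```python
from h import *
need(hookg(25,0,0),BIN[2]);print(np.round(arm.observe()["ft_torque"],3))
```

```text
shift [10.1  0.2  1.5] twist -0.0005 clock 11.5 F [ 0.3  0.4 -7. ] w 76.2 q [-0.78  0.4   0.73  2.01 -0.35  0.86 -0.07]
[-0.11   0.092 -0.038]
```

move_arm(
  steps=[
    [0,0,1,0],
    [0,0,2,0],
    [0,0,2,0],
  ],
)

```text
clock: 11.88
position: [0.5016, 0.0674, 0.3169]
ee_rot: [2.439, 1.981, 0.0]
force: [-2.0, -3.0, -1.2]
width: 0.827
```

move_arm(
  steps=[
    [0,0,1,0],
    [0,0,2,0],
    [0,0,2,0],
  ],
)

```text
clock: 12.25
position: [0.5018, 0.0672, 0.3149]
ee_rot: [2.438, 1.98, 0.0]
force: [-0.7, -4.5, 1.4]
width: 0.827
```

Contact with the rim came at TCP z 0.317, exactly where predicted. I ease up 1.5 mm and slide forward until the rib meets the wall.

move_arm(
  steps=[
    [0,0,-1.5,0],
    [2,0,-1.5,0],
    [4,0,-1.5,0],
    [6,0,-1.5,0],
    [7,0,-1.5,0],
    [7,0,-1.5,0],
  ],
)

```text
clock: 13.0
position: [0.503, 0.0748, 0.3162]
ee_rot: [-2.438, -1.981, 0.0]
force: [0.2, 0.5, -7.5]
width: 0.825
```

move_arm(
  steps=[
    [1,0,0,0],
    [2,0,0,0],
    [2,0,0,0],
  ],
)

```text
clock: 13.38
position: [0.5034, 0.0767, 0.3162]
ee_rot: [-2.438, -1.981, -0.0]
force: [-1.0, 0.9, -6.8]
width: 0.825
```

move_arm(
  steps=[
    [1,0,0,0],
    [2,0,0,0],
    [2,0,0,0],
  ],
)

```text
clock: 13.75
position: [0.5038, 0.0786, 0.3162]
ee_rot: [2.438, 1.981, 0.0]
force: [0.5, 0.6, -8.0]
width: 0.827
```

move_arm(
  steps=[
    [1,0,0,0],
    [2,0,0,0],
    [2,0,0,0],
  ],
)

```text
clock: 14.12
position: [0.504, 0.0793, 0.3162]
ee_rot: [2.439, 1.979, -0.002]
force: [-1.4, -5.9, -4.5]
width: 0.829
```

move_arm(
  steps=[
    [0,0,1,0],
    [0,0,2,0],
    [0,0,2,0],
  ],
)

```text
clock: 14.5
position: [0.5039, 0.0785, 0.3149]
ee_rot: [2.44, 1.978, -0.002]
force: [-5.6, -8.2, 6.1]
width: 0.826
```

```bash
cat >> h.py <<'E'
def snap(tag,th,yaw=BIN[2],cx=None):
    g=arm.observe()["position"]-[0,0,.159]
    im=arm.get_image("scene")[:,:,::-1].copy();cv2.imwrite(f"pics/scene{tag}.png",im)
    S=7;b=cv2.resize(im,None,fx=S,fy=S,interpolation=cv2.INTER_CUBIC);raw=b.copy()
    def dr(q,e,col):
        q=((q+.5)*S-.5).astype(int)
        for i,j in e:cv2.line(b,tuple(q[i].tolist()),tuple(q[j].tolist()),col,1,cv2.LINE_AA)
    P,e=box(-38,38,-90,90,12,42);dr(proj("scene",trayw(P,g,yaw,th)),e,(0,0,255))
    P,e=box(-38,38,59,65,0,12);dr(proj("scene",trayw(P,g,yaw,th)),e,(0,255,255))
    P=np.array([(-85,-100,85),(85,-100,85)])/1000;dr(proj("scene",place(P,BIN,0)),[(0,1)],(0,255,0))
    c=proj("scene",[g])[0]*S;x,y=max(int(c[0])-400,0),max(int(c[1])-220,0)
    cv2.imwrite(f"pics/ov{tag}.png",b[y:y+590,x:x+790]);cv2.imwrite(f"pics/raw{tag}.png",raw[y:y+590,x:x+790])
E
python3 - <<'E'
from h import *
need(hookg(25,0,0),BIN[2]);snap("5",0)
E
```

```text
shift [-0.8  0.  -2.2] twist -0.0026 clock 14.5 F [-5.6 -8.2  6.1] w 75.8 q [-0.8   0.41  0.72  2.   -0.35  0.86 -0.09]
```

View pics/ov5.png

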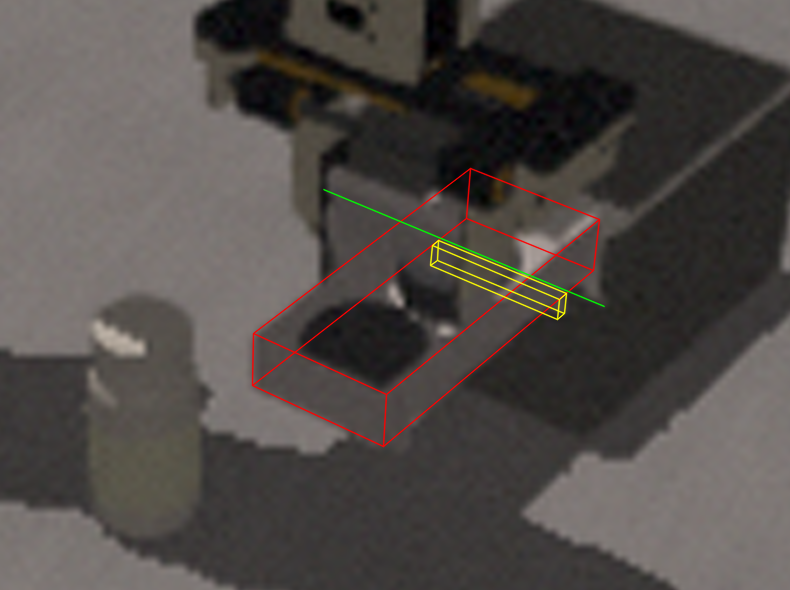

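View pics/raw5.png

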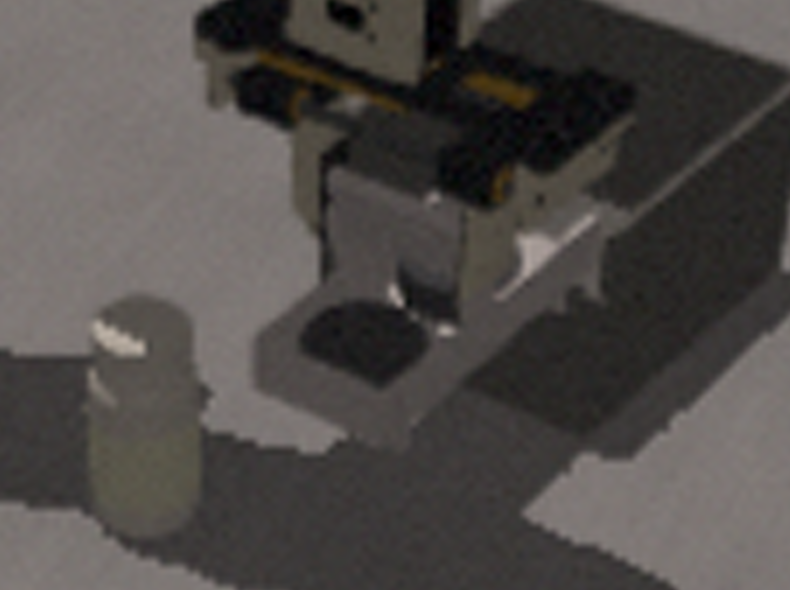

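The rib sits outside the low wall (about px (575,290) in the crop), the open end is inside the box, and forces (y −8 N, z up) confirm it is seated both ways. Compute the tipping arc.

Run:
```python
import numpy as np
def c(t,B=2.5):
    t=np.radians(t);return np.array([-91.4*np.cos(t)+73.1*np.sin(t)+B*np.cos(t)+.5,91.4*np.sin(t)+73.1*np.cos(t)-B*np.sin(t)])
cur=c(0)*0+np.array([-91.4+2.9,73.1-2.7])
for t in range(0,72,2):d=c(t)-cur;print(t,round(d[0],1),round(-d[1],1))
```

```text
0 0.1 -2.7
2 2.7 -5.8
4 5.4 -8.7
6 8.2 -11.6
8 11.1 -14.4
10 14.1 -17.0
12 17.2 -19.6
14 20.4 -22.0
16 23.7 -24.4
18 27.0 -26.6
20 30.5 -28.7
22 34.0 -30.7
24 37.5 -32.5
26 41.1 -34.3
28 44.8 -35.9
30 48.6 -37.4
32 52.3 -38.7
34 56.2 -39.9
36 60.0 -41.0
38 64.0 -41.9
40 67.9 -42.7
42 71.8 -43.4
44 75.8 -43.9
46 79.8 -44.3
48 83.8 -44.6
50 87.9 -44.7
52 91.9 -44.7
54 95.9 -44.5
56 99.9 -44.2
58 103.9 -43.7
60 107.9 -43.1
62 111.8 -42.4
64 115.7 -41.5
66 119.6 -40.5
68 123.5 -39.4
70 127.3 -38.1
```

move_arm(
  steps=[
    [0,0,-2,0],
    [1.4,0,-4.2,0],
    [2.7,0,-5.8,0],
    [4,0,-7.2,0],
    [5.4,0,-8.7,0],
    [6.8,0,-10.2,0],
    [8.2,0,-11.6,0],
    [9.6,0,-13,0],
    [11.1,0,-14.4,0],
    [12.6,0,-15.7,0],
    [14.1,0,-17,0],
    [14.1,0,-17,0],
  ],
  grip_force=20,
)

```text
clock: 16.05
position: [0.507, 0.0938, 0.3314]
ee_rot: [2.438, 1.98, -0.001]
force: [-1.0, -6.1, -3.8]
width: 0.823
```

Run:
```python
from h import *
need(hookg(25,0,0,10),BIN[2]);snap("6",10)
```

```text
shift [-2.4  0.1 -0.5] twist -0.0008 clock 16.05 F [-1.  -6.1 -3.8] w 75.6 q [-0.83  0.4   0.73  1.97 -0.34  0.9  -0.13]
```

View pics/ov6.png

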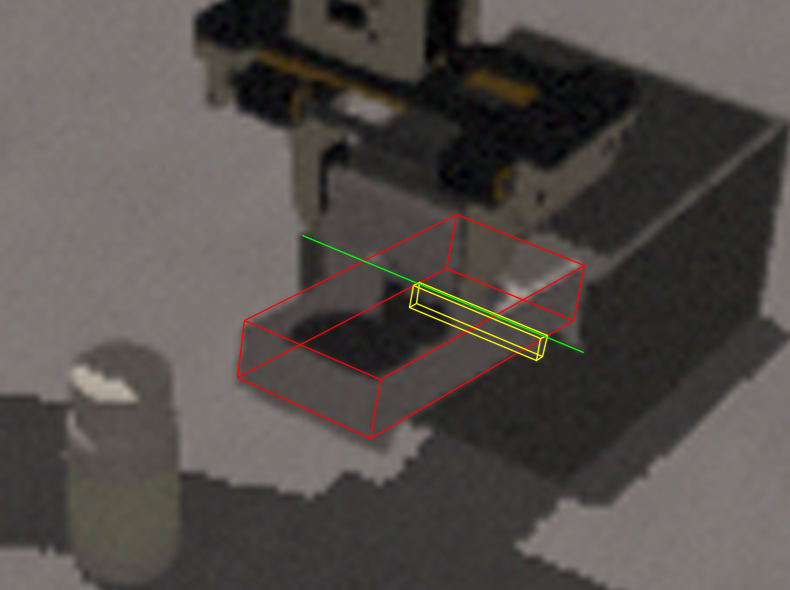

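View pics/raw6.png

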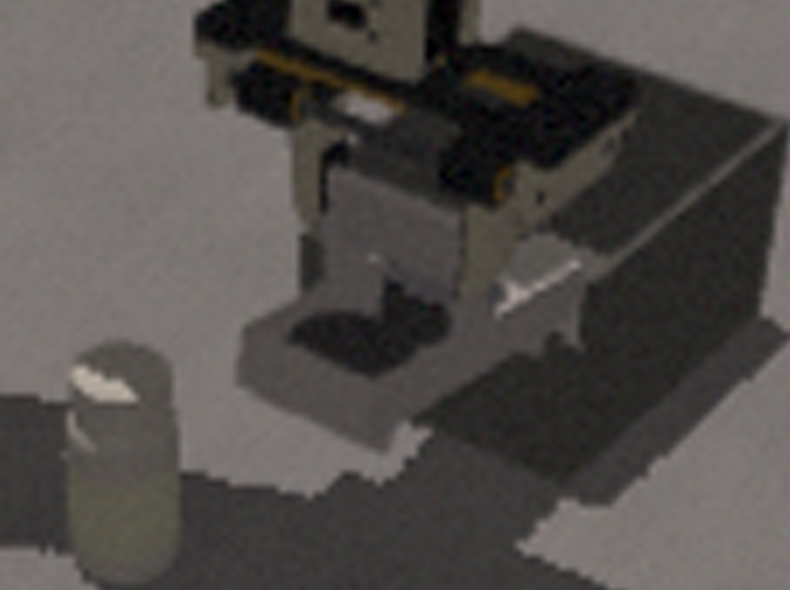

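It's tipping: pitch is about 8–9° with the rib still outside the wall and forces near 6 N. I continue to about 24°.

move_arm(
  steps=[
    [1.5,0,-1.3,0],
    [3.1,0,-2.6,0],
    [4.7,0,-3.8,0],
    [6.3,0,-5,0],
    [7.9,0,-6.2,0],
    [9.6,0,-7.4,0],
    [11.2,0,-8.5,0],
    [12.9,0,-9.6,0],
    [14.6,0,-10.7,0],
    [16.4,0,-11.7,0],
    [18.1,0,-12.7,0],
    [19.9,0,-13.7,0],
    [21.6,0,-14.6,0],
    [23.4,0,-15.5,0],
    [23.4,0,-15.5,0],
  ],
)

```text
clock: 17.98
position: [0.5119, 0.1162, 0.3471]
ee_rot: [2.438, 1.98, -0.002]
force: [-2.7, -7.7, 1.0]
width: 0.826
```

Run:
```python
from h import *
need(hookg(25,0,0,24),BIN[2]);snap("7",24)
```

```text
shift [-1.8 -0.  -0.8] twist -0.0012 clock 17.975 F [-2.7 -7.7  1. ] w 75.9 q [-0.88  0.39  0.74  1.93 -0.32  0.94 -0.19]
```

View pics/ov7.png

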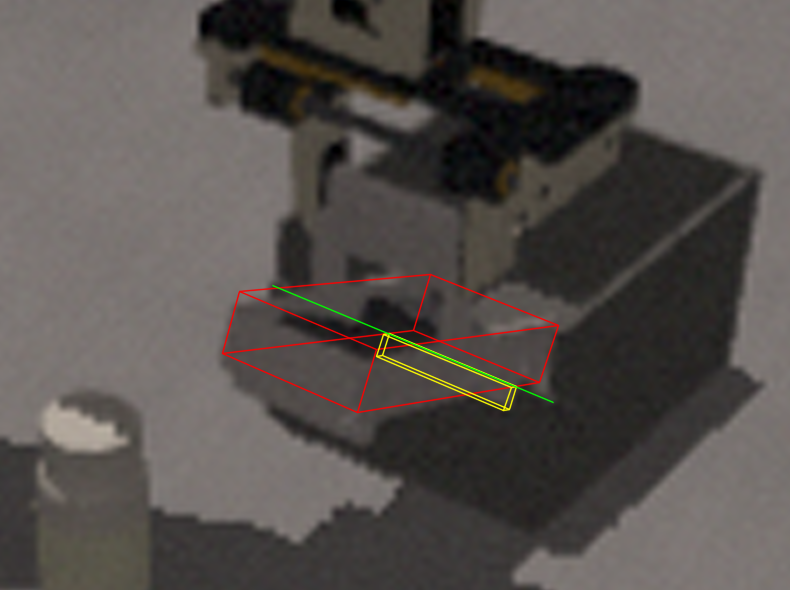

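View pics/raw7.png

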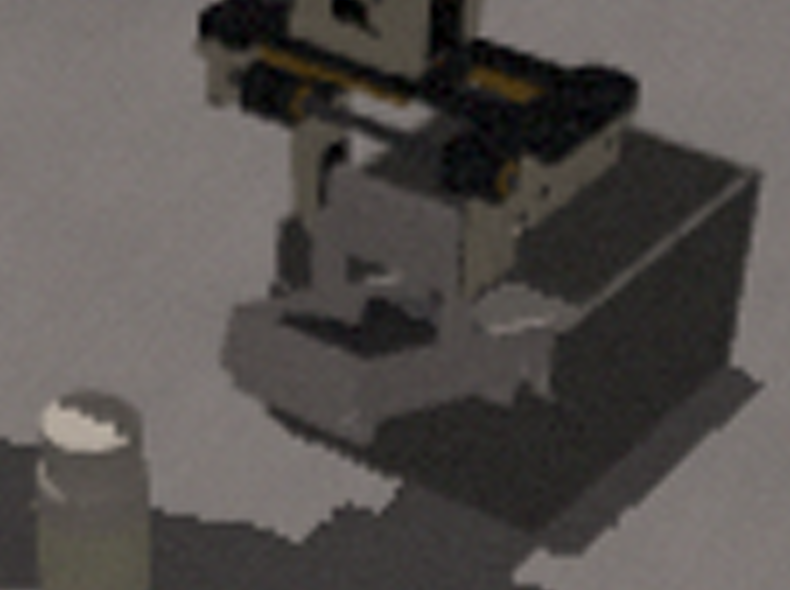

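The tray's rear appears lower than the 24° model. I fit the actual pitch and slip from the corners before continuing.

Run:
```python
import cv2
b=cv2.imread("pics/scene7.png")
from h import *
g=arm.observe()["position"]-[0,0,.159];c=proj("scene",[g])[0];print(c)
x,y=int(c[0])-27,int(c[1])-8;print(x,y)
cv2.imwrite("pics/s7b.png",cv2.resize(b[y:y+44,x:x+58],None,fx=13,fy=13,interpolation=cv2.INTER_CUBIC))
```

```text
[295.84614451 121.88466391]
268 113
```

View pics/s7b.png

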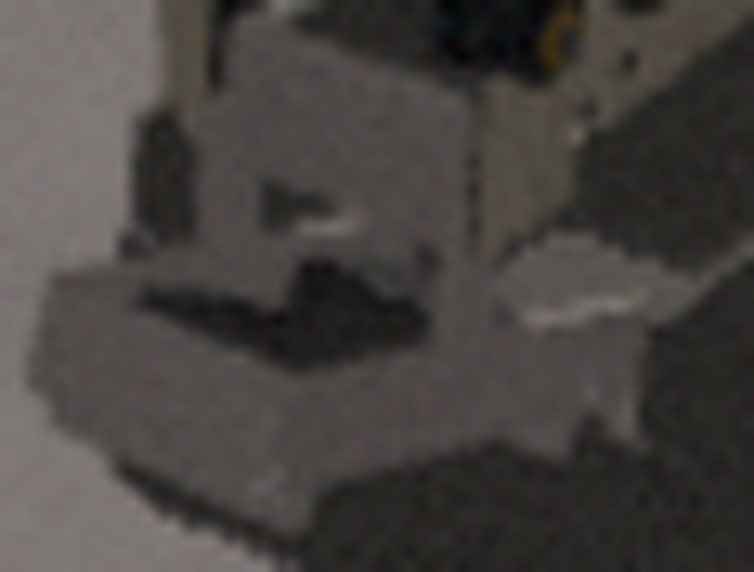

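```bash
cat >> h.py <<'E'
def pfit(P,px,g,th0):
    def r(v):
        f=R.from_euler('z',BIN[2]).apply([v[3],v[1],v[2]])/1000
        return (proj("scene",trayw(P,np.array(g)+f,BIN[2],v[0]))-px).ravel()
    o=least_squares(r,[th0,0,0,0],loss='soft_l1',x_scale=[5,2,2,2]);v=o.x
    print("pitch,dy,dz,dx",v.round(1));print(r(v).reshape(-1,2).round(1).tolist())
    f=R.from_euler('z',BIN[2]).apply([v[3],v[1],v[2]])/1000
    hk=trayw([(0,65,12)],np.array(g)+f,BIN[2],v[0])[0];B=R.from_euler('z',BIN[2]).inv().apply(hk-[BIN[0],BIN[1],0])*1000
    print("hook rel rim (box axes mm)",(B-[0,-100,85]).round(1))
E
python3 - <<'E'
from h import *
g=arm.observe()["position"]-[0,0,.159]
P=[(-38,-90,42),(38,-90,42),(38,90,42),(38,90,12),(38,-69,0),(38,65,0),(38,-33.2+.94*-5,103.9-1.7),(-38,-37.9,102.2)]
px=uncrop([(55,280),(295,372),(645,320),(635,440),(300,550),(568,455),(472,90),(228,22)],13,(268,113))
pfit(P,px,g,20)
E
```

```text
pitch,dy,dz,dx [ 22.3 -19.6   8.7   9.1]
[[-0.8, -0.6], [0.7, 0.7], [0.7, -0.3], [-1.1, -1.3], [0.2, -0.9], [-0.4, 1.6], [0.9, 2.4], [-0.4, -0.1]]
hook rel rim (box axes mm) [ 34.1 -14.8   9.5]
```

```bash
sed -i 's/        return (proj("scene",trayw(P,np.array(g)+f,BIN\[2\],v\[0\]))-px).ravel()/        return np.r_[(proj("scene",trayw(P,np.array(g)+f,BIN[2],v[0]))-px).ravel(),v[3]*W]/; s/print(r(v).reshape/print(r(v)[:-1].reshape/' h.py; sed -i '1i W=3' h.py
python3 - <<'E'
from h import *
g=arm.observe()["position"]-[0,0,.159]
P=[(-38,-90,42),(38,-90,42),(38,90,42),(38,90,12),(38,-69,0),(38,65,0),(38,-33.2+.94*-5,103.9-1.7),(-38,-37.9,102.2)]
px=uncrop([(55,280),(295,372),(645,320),(635,440),(300,550),(568,455),(472,90),(228,22)],13,(268,113))
pfit(P,px,g,20);pfit(P[:6],px[:6],g,20)
im=arm.get_image("top")[:,:,::-1];cv2.imwrite("pics/top7.png",im);cv2.imwrite("pics/t7b.png",cv2.resize(im[100:280,40:280],None,fx=3.3,fy=3.3,interpolation=cv2.INTER_CUBIC))
E
```

```text
pitch,dy,dz,dx [22.2 -5.3 -2.1  0. ]
[[-0.4, -0.6], [0.8, 0.6], [0.3, -0.5], [-1.4, -1.6], [0.3, -1.3], [-0.6, 1.3], [0.7, 2.6], [-0.3, 0.2]]
hook rel rim (box axes mm) [25.  -0.3 -1.2]
pitch,dy,dz,dx [22.1 -4.7 -4.1  0. ]
[[-0.3, -0.1], [0.8, 1.1], [0.4, -0.2], [-1.3, -1.3], [0.4, -0.8], [-0.5, 1.6]]
hook rel rim (box axes mm) [25.   0.6 -3.1]
```

View pics/t7b.png

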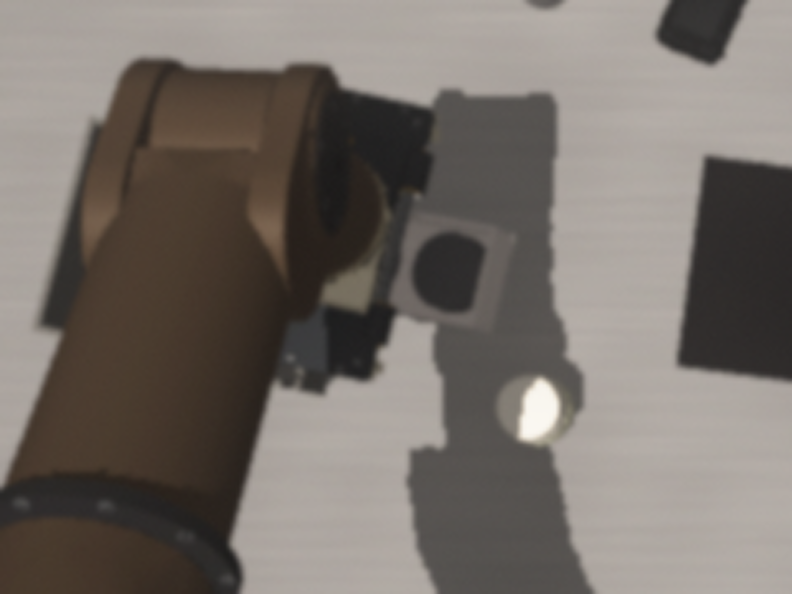

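The fit gives pitch 22° with the hook corner within about 1–3 mm of the rim, so it's still hooked. The plate has crept about 5 mm rearward in the pads. I raise the grip to 50 N and re-centre the arc on the point now held.

move_arm(
  steps=[
    [0,0,0,0],
    [1.9,0,-0.9,0],
    [3.7,0,-1.7,0],
    [5.6,0,-2.6,0],
    [7.5,0,-3.4,0],
    [9.4,0,-4.2,0],
    [11.3,0,-4.9,0],
    [13.2,0,-5.6,0],
    [15.1,0,-6.3,0],
    [17.1,0,-6.9,0],
    [19,0,-7.5,0],
    [21,0,-8.1,0],
    [23,0,-8.6,0],
    [25,0,-9.1,0],
    [27,0,-9.6,0],
    [29,0,-10,0],
    [31,0,-10.4,0],
    [31,0,-10.4,0],
  ],
  grip_force=50,
)

```text
clock: 20.32
position: [0.5182, 0.1454, 0.3579]
ee_rot: [2.439, 1.978, -0.004]
force: [-5.4, -10.8, 7.1]
width: 0.822
```

Run:
```python
from h import *
need(hookg(25,0,0,38),BIN[2]);print(np.round(arm.observe()["ft_torque"],3));snap("8",38)
im=arm.get_image("top")[:,:,::-1];cv2.imwrite("pics/top8.png",im);cv2.imwrite("pics/t8b.png",cv2.resize(im[100:280,40:280],None,fx=3,fy=3,interpolation=cv2.INTER_CUBIC))
g=arm.observe()["position"]-[0,0,.159];c=proj("scene",[g])[0]
x,y=int(c[0])-27,int(c[1])-8;print(x,y)
b=cv2.imread("pics/scene8.png");cv2.imwrite("pics/s8b.png",cv2.resize(b[y:y+44,x:x+58],None,fx=13,fy=13,interpolation=cv2.INTER_CUBIC))
```

```text
shift [-4.9 -0.2  0. ] twist -0.0022 clock 20.325 F [ -5.4 -10.8   7.1] w 75.4 q [-0.92  0.4   0.74  1.89 -0.32  0.98 -0.24]
[-3.107  1.531 -0.025]
274 107
```

View pics/ov8.png

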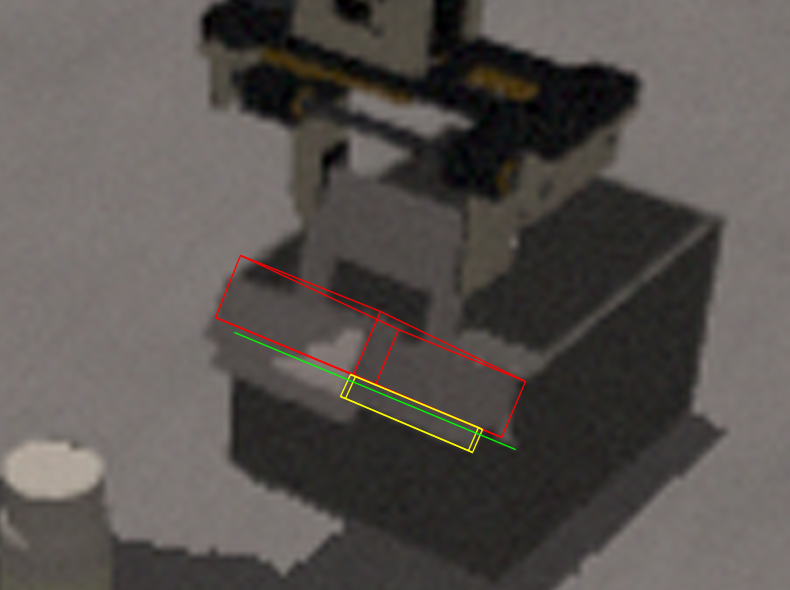

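View pics/s8b.png

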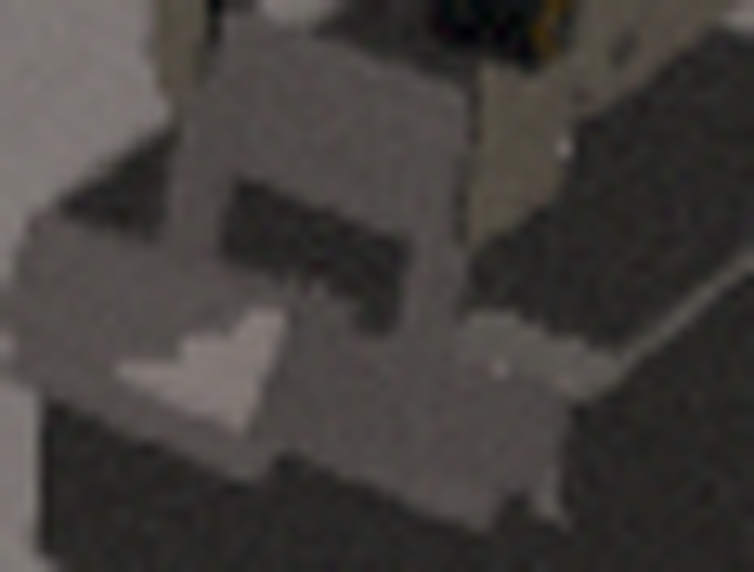

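View pics/t8b.png

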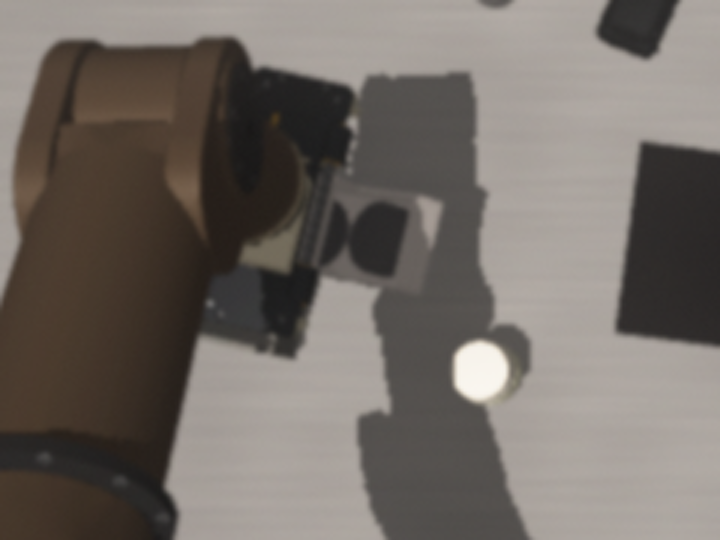

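Run:
```python
from h import *
g=arm.observe()["position"]-[0,0,.159]
P=[(-38,-90,42),(38,90,42),(38,90,12),(38,-75,0),(-38,-75,0),(38,59,0),(38,-37.9,102.2),(-38,-37.9,102.2)]
px=uncrop([(35,225),(568,400),(562,522),(258,482),(10,382),(490,525),(470,95),(232,20)],13,(274,107))
pfit(P,px,g,33);pfit(P[:6],px[:6],g,33)
```

```text
pitch,dy,dz,dx [34.  -7.  -2.8 -0. ]
[[0.3, -0.9], [1.5, -0.1], [-1.3, -1.4], [0.2, 0.6], [-0.1, 0.1], [-0.6, 0.8], [0.8, 1.1], [-0.7, -0.5]]
hook rel rim (box axes mm) [25.2  5.8 -0.6]
pitch,dy,dz,dx [34.  -6.9 -3.2 -0. ]
[[0.3, -0.8], [1.5, -0.0], [-1.3, -1.3], [0.2, 0.7], [-0.1, 0.2], [-0.6, 0.9]]
hook rel rim (box axes mm) [25.2  5.9 -1. ]
```

```bash
cat >> h.py <<'E'
def hfit(P,px,th0,off=25):
    """hook fixed at rim + (dy,dz)"""
    for dy,dz in((0,0),(0,5),(0,10),(3,0),(6,0)):
        f=lambda v:(proj("scene",trayw(P,hookg(off+v[1],-dy,dz,v[0]),BIN[2],v[0]))-px).ravel()
        o=least_squares(f,[th0,0],loss='soft_l1');g=arm.observe()["position"]-[0,0,.159]
        sl=R.from_euler('z',BIN[2]).inv().apply(hookg(off+o.x[1],-dy,dz,o.x[0])-g)*1000
        print((dy,dz),"th,dx",o.x.round(1),"cost",round(o.cost,2),"plate rel grasp",sl.round(1),f(o.x).reshape(-1,2).round(1).tolist())
E
python3 - <<'E'
from h import *
P=[(-38,-90,42),(38,90,42),(38,90,12),(38,-75,0),(-38,-75,0),(38,59,0),(38,-37.9,102.2),(-38,-37.9,102.2)]
px=uncrop([(35,225),(568,400),(562,522),(258,482),(10,382),(490,525),(470,95),(232,20)],13,(274,107))
hfit(P,px,34)
b=cv2.imread("pics/top8.png");cv2.imwrite("pics/t8c.png",cv2.resize(b[140:210,130:195],None,fx=9,fy=8,interpolation=cv2.INTER_CUBIC))
E
```

```text
(0, 0) th,dx [35.2  2.4] cost 5.14 plate rel grasp [  2.2 -10.4  -1.5] [[0.3, -1.0], [1.2, 0.9], [-1.7, -0.4], [0.0, 0.7], [-0.4, 0.1], [-1.0, 1.7], [0.9, 1.3], [-0.6, -0.3]]
(0, 5) th,dx [33.6  4.3] cost 4.52 plate rel grasp [  4.1 -13.5   2.6] [[0.2, -0.9], [1.8, -0.4], [-1.0, -1.6], [0.2, 0.7], [-0.2, 0.1], [-0.3, 0.7], [0.9, 0.9], [-0.7, -0.8]]
(0, 10) th,dx [32.   5.9] cost 6.55 plate rel grasp [  5.7 -16.6   6.5] [[0.0, -0.8], [2.3, -1.7], [-0.4, -2.8], [0.3, 0.8], [-0.2, 0.1], [0.2, -0.3], [0.8, 0.4], [-0.9, -1.3]]
(3, 0) th,dx [34.5  1.4] cost 4.44 plate rel grasp [ 1.1 -8.9 -1.9] [[0.3, -0.9], [1.4, 0.3], [-1.4, -1.0], [0.1, 0.6], [-0.2, 0.1], [-0.7, 1.2], [0.8, 1.2], [-0.7, -0.4]]
(6, 0) th,dx [33.7  0.3] cost 4.31 plate rel grasp [ 0.1 -7.3 -2.3] [[0.3, -0.8], [1.6, -0.3], [-1.2, -1.6], [0.2, 0.6], [-0.1, 0.1], [-0.5, 0.7], [0.8, 1.0], [-0.7, -0.6]]
```

View pics/t8c.png

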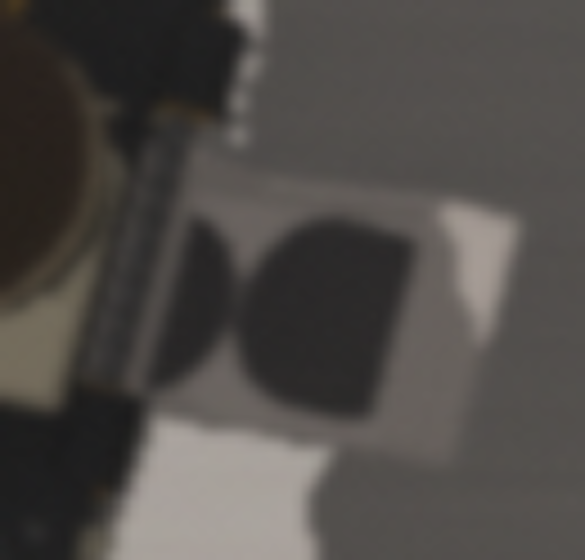

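Pitch is about 35°, rib engaged (about 13 N pulling on it), and both discs still aboard. The plate has crept about 9 mm in the pads, so I take small increments.

move_arm(
  steps=[
    [2,0,-0.4,0],
    [4,0,-0.7,0],
    [6,0,-1,0],
    [8,0,-1.2,0],
    [10,0,-1.4,0],
    [12,0,-1.5,0],
    [12,0,-1.5,0],
  ],
)

```text
clock: 21.3
position: [0.5209, 0.1578, 0.36]
ee_rot: [2.439, 1.979, -0.001]
force: [-6.7, -9.3, 13.2]
width: 0.826
```

```bash
cat >> h.py <<'E'
def look(tag):
    g=arm.observe()["position"]-[0,0,.159];c=proj("scene",[g])[0]
    x,y=int(c[0])-29,int(c[1])-8;print("off",x,y)
    b=arm.get_image("scene")[:,:,::-1];cv2.imwrite(f"pics/scene{tag}.png",b)
    t=arm.get_image("top")[:,:,::-1];cv2.imwrite(f"pics/top{tag}.png",t)
    A=cv2.resize(b[y:y+46,x:x+46+14],None,fx=13,fy=13,interpolation=cv2.INTER_CUBIC)
    c=proj("top",[g])[0];x,y=max(int(c[0])-25,0),int(c[1])-30
    cv2.imwrite(f"pics/s{tag}b.png",A);B=cv2.resize(t[y:y+65,x:x+85],None,fx=9,fy=9,interpolation=cv2.INTER_CUBIC);cv2.imwrite(f"pics/t{tag}b.png",B)
E
python3 - <<'E'
from h import *
need(hookg(25,0,0,42),BIN[2]);look("9")
E
```

```text
shift [-9.6 -0.4  0.5] twist -0.0016 clock 21.3 F [-6.7 -9.3 13.2] w 75.9 q [-0.93  0.41  0.74  1.87 -0.32  0.99 -0.26]
off 274 105
```

View pics/s9b.png

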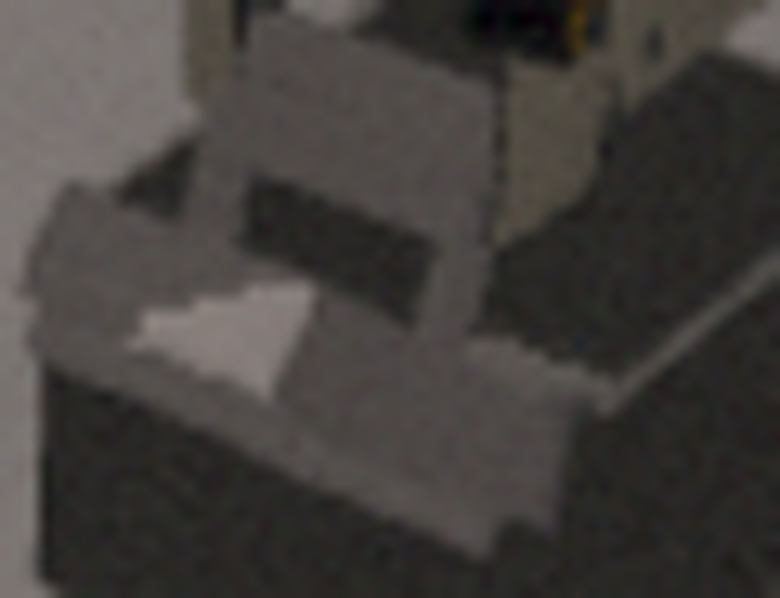

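View pics/t9b.png

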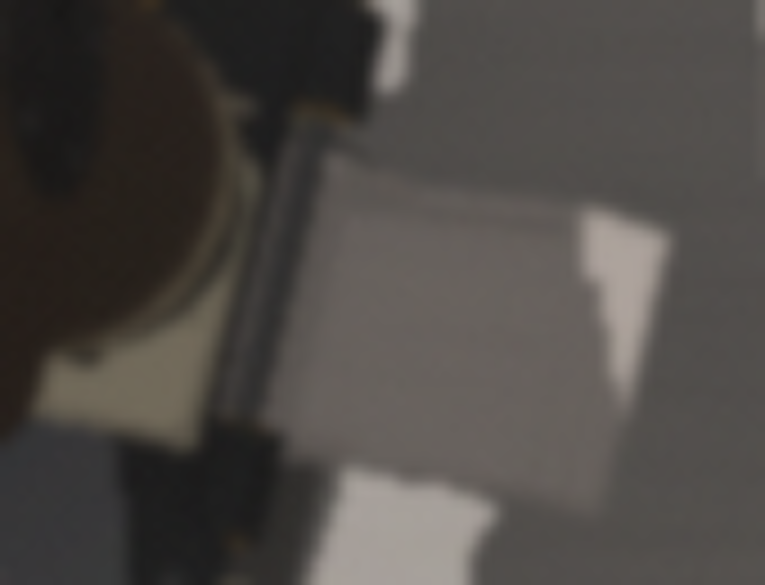

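The tray floor is now clear in the top view: both discs have slid forward past the handle. I tip a little further to make sure they leave, then check.

move_arm(
  steps=[
    [2,0,0,0],
    [4,0,0,0],
    [6,0,0.2,0],
    [8,0,0.5,0],
    [8,0,0.5,0],
    [8,0,0.5,0],
  ],
)

```text
clock: 22.15
position: [0.5228, 0.1659, 0.3605]
ee_rot: [2.439, 1.98, 0.002]
force: [-7.6, -8.3, 22.5]
width: 0.821
```

Run:
```python
from h import *
need(hookg(25,0,0,45),BIN[2]);look("10")
b=cv2.imread("pics/scene10.png");cv2.imwrite("pics/s10c.png",cv2.resize(cv2.convertScaleAbs(b[85:175,255:360],alpha=2.2),None,fx=6,fy=6,interpolation=cv2.INTER_CUBIC))
```

```text
shift [-11.8  -0.5   0.1] twist -0.0014 clock 22.15 F [-7.6 -8.3 22.5] w 75.3 q [-0.94  0.41  0.74  1.86 -0.33  0.99 -0.27]
off 275 103
```

View pics/s10c.png

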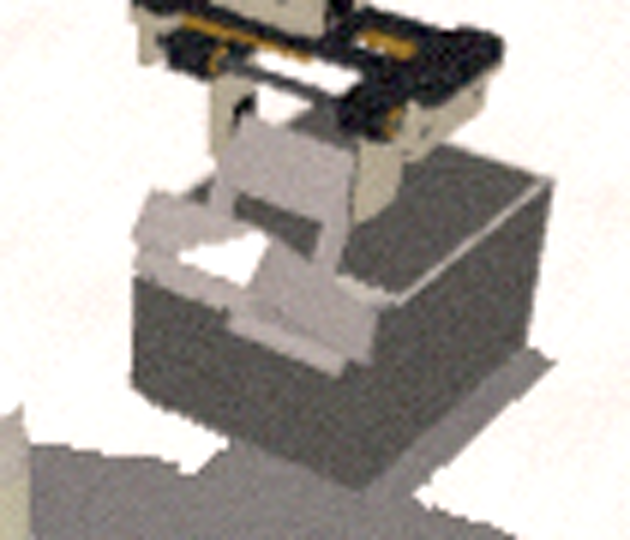

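View pics/t10b.png

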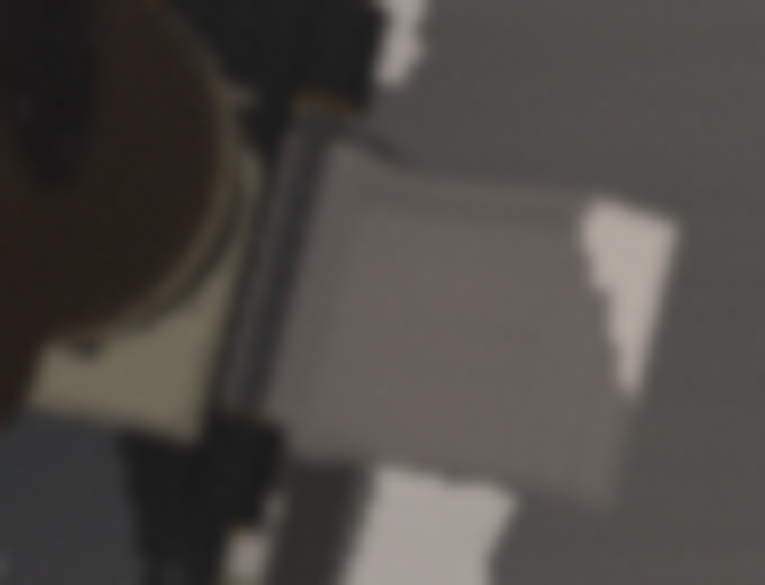

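View pics/top10.png

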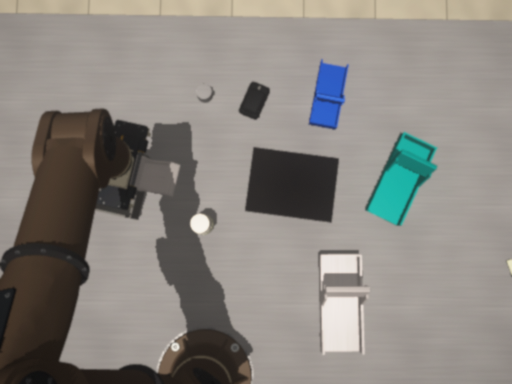

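View pics/s10b.png

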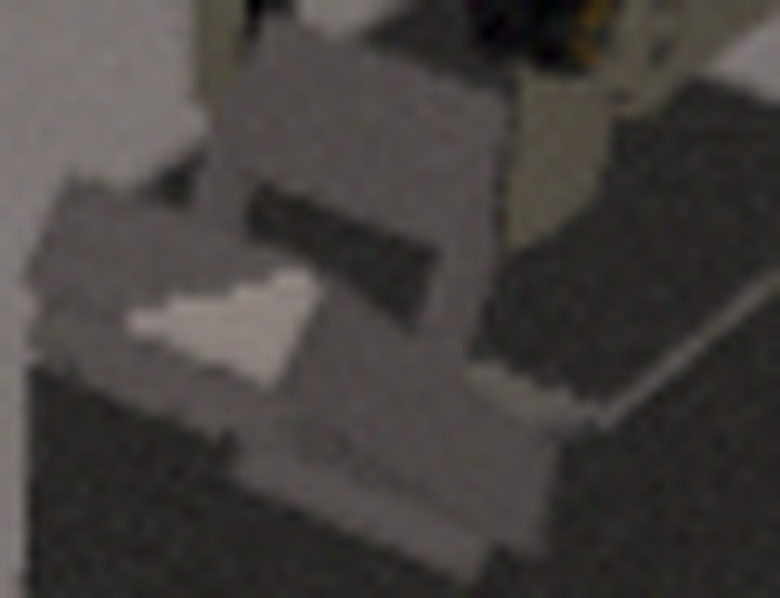

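Run:
```python
from h import *
P=[(-38,-90,42),(38,90,42),(38,90,12),(-38,59,0),(38,59,0),(-38,-75,0),(38,-37.9,102.2),(-38,-37.9,102.2)]
px=uncrop([(70,178),(562,425),(542,550),(236,460),(475,580),(30,355),(508,95),(265,18)],13,(275,103))
hfit(P,px,42)
```

```text
(0, 0) th,dx [44.   2.3] cost 10.42 plate rel grasp [  1.7 -13.8  -0.4] [[0.2, -0.1], [0.6, 4.2], [-1.6, 2.4], [-0.8, 2.6], [-0.9, 1.1], [-0.5, -0.2], [0.6, 1.7], [-0.5, 0.4]]
(0, 5) th,dx [42.3  4. ] cost 5.65 plate rel grasp [  3.5 -17.2   4.1] [[-0.0, -0.1], [1.2, 2.9], [-1.0, 1.2], [-0.3, 1.7], [-0.4, 0.1], [-0.5, -0.2], [0.5, 1.1], [-0.7, -0.2]]
(0, 10) th,dx [40.7  5.7] cost 3.56 plate rel grasp [  5.1 -20.5   8.6] [[-0.3, -0.1], [1.8, 1.6], [-0.3, 0.0], [0.2, 0.7], [0.2, -0.9], [-0.6, -0.2], [0.4, 0.5], [-0.9, -0.9]]
(3, 0) th,dx [43.3  1.1] cost 7.94 plate rel grasp [  0.6 -12.2  -0.6] [[0.1, -0.1], [0.8, 3.6], [-1.4, 1.8], [-0.6, 2.1], [-0.7, 0.6], [-0.5, -0.2], [0.5, 1.5], [-0.6, 0.2]]
(6, 0) th,dx [42.6  0. ] cost 5.84 plate rel grasp [ -0.5 -10.7  -0.8] [[0.1, -0.0], [1.0, 3.0], [-1.2, 1.2], [-0.4, 1.7], [-0.5, 0.1], [-0.4, -0.2], [0.4, 1.3], [-0.6, -0.0]]
```

Pitch is about 43° and the visible tray floor is empty, with the rib still outside the wall. Now I reverse the arc, pressing the tray floor lightly on the rim so the tray levels itself.

move_arm(
  steps=[
    [-3,0,0,0],
    [-8,0,0.5,0],
    [-13,0,1,0],
    [-18,0,1.7,0],
    [-23,0,2.5,0],
    [-28,0,4,0],
    [-33,0,5.3,0],
    [-38,0,7,0],
    [-43,0,8.6,0],
    [-43,0,8.6,0],
  ],
)

```text
clock: 23.5
position: [0.5137, 0.1249, 0.3495]
ee_rot: [2.438, 1.981, 0.001]
force: [2.2, 3.5, 0.1]
width: 0.82
```

Run:
```python
from h import *
need(hookg(25,0,0,23),BIN[2]);look("11")
```

```text
shift [-12.5  -0.    2.5] twist -0.0008 clock 23.5 F [2.2 3.5 0.1] w 75.3 q [-0.89  0.39  0.74  1.92 -0.32  0.95 -0.2 ]
off 268 112
```

View pics/s11b.png

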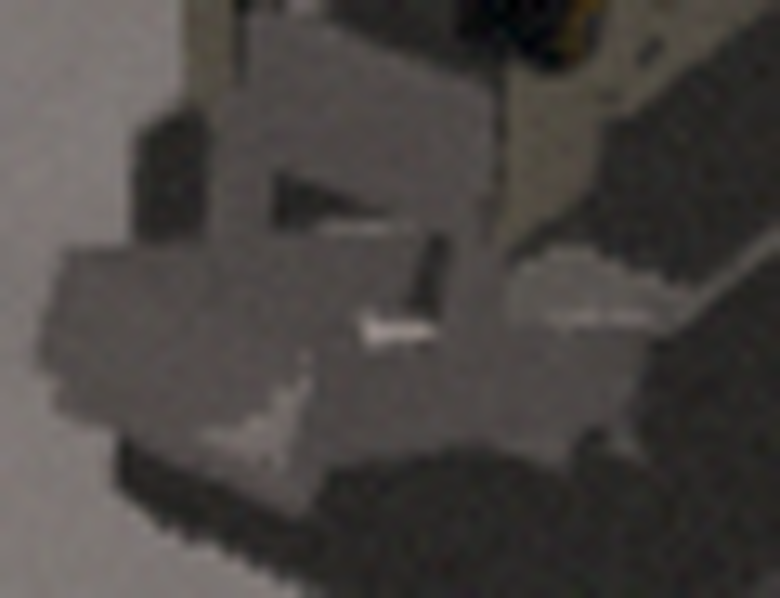

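View pics/t11b.png

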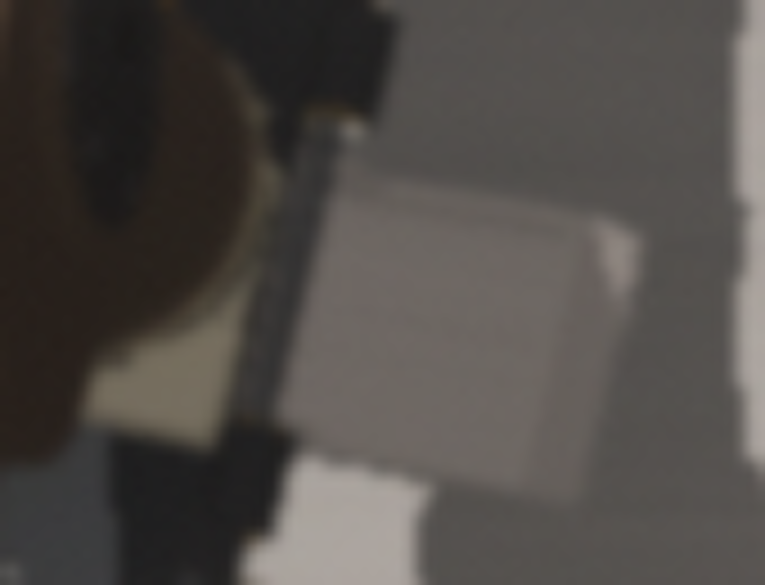

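The tray is coming back level (pitch about 26°), with its floor visibly empty. I continue to level.

move_arm(
  steps=[
    [-5,0,2.5,0],
    [-10,0,5.3,0],
    [-15,0,8.5,0],
    [-20,0,12,0],
    [-25,0,15.8,0],
    [-30,0,20,0],
    [-34,0,24,0],
    [-38,0,28,0],
    [-38,0,28,0],
  ],
)

```text
clock: 24.72
position: [0.5056, 0.0872, 0.3212]
ee_rot: [2.439, 1.98, -0.001]
force: [3.3, 0.2, -0.0]
width: 0.827
```

Run:
```python
from h import *
need(hookg(25,0,0,0),BIN[2]);look("12")
```

```text
shift [-9.8  0.2  4.1] twist -0.0012 clock 24.725 F [ 3.3  0.2 -0. ] w 75.9 q [-0.82  0.41  0.72  1.99 -0.35  0.87 -0.11]
off 261 124
```

View pics/s12b.png

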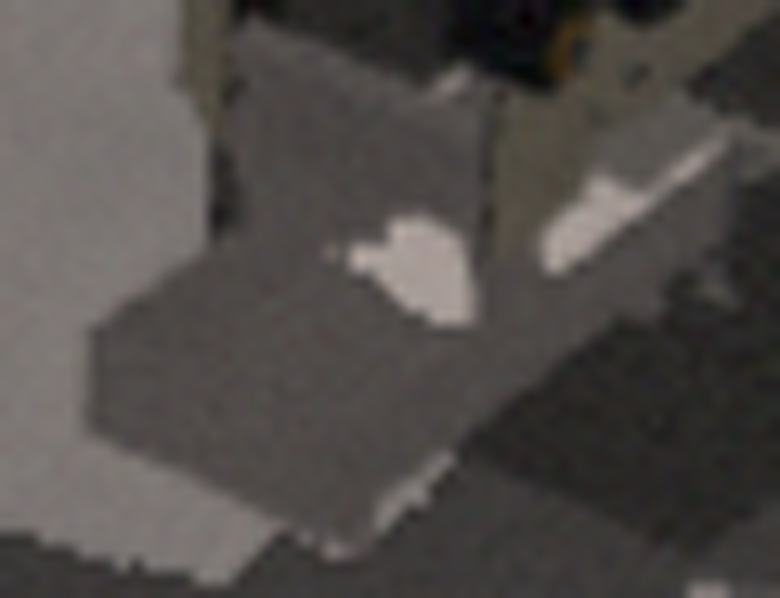

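View pics/t12b.png

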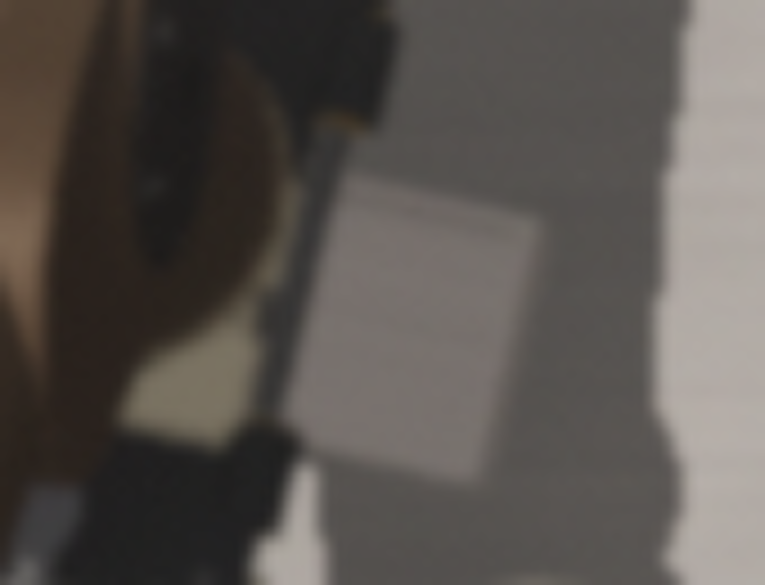

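The tray is nearly level and its floor is empty end to end. I lift straight up off the rim and check the weight.

move_arm(
  steps=[
    [0,0,-4,0],
    [0,0,-10,0],
    [0,0,-18,0],
    [0,0,-26,0],
    [0,0,-34,0],
    [0,0,-40,0],
    [0,0,-40,0],
  ],
)

```text
clock: 25.7
position: [0.5059, 0.0879, 0.362]
ee_rot: [2.438, 1.981, 0.002]
force: [-0.5, -0.3, -4.6]
width: 0.824
```

move_arm(
  steps=[
    [-4,0,-5,0],
    [-12,0,-12,0],
    [-24,0,-20,0],
    [-40,0,-26,0],
    [-58,0,-28,0],
    [-76,0,-28,0],
    [-92,0,-28,0],
    [-106,0,-28,0],
    [-117,0,-28,0],
    [-124,0,-28,0],
    [-124,0,-28,0],
  ],
)

```text
clock: 27.08
position: [0.4803, -0.0339, 0.3895]
ee_rot: [-2.439, -1.98, -0.0]
force: [-0.1, -0.0, -4.1]
width: 0.821
```

Run:
```python
from h import *
need([.5,-.24,.1],-.0184);look("13")
b=cv2.imread("pics/scene13.png");cv2.imwrite("pics/s13c.png",cv2.resize(cv2.convertScaleAbs(b[80:250,190:370],alpha=1.7),None,fx=4,fy=3.5,interpolation=cv2.INTER_CUBIC))
b=cv2.imread("pics/top13.png");cv2.imwrite("pics/t13c.png",cv2.resize(cv2.convertScaleAbs(b[110:240,30:260],alpha=1.7),None,fx=3.4,fy=3.4,interpolation=cv2.INTER_CUBIC))
```

```text
shift [-197.7   61.6  130.5] twist -0.1883 clock 27.075 F [-0.1 -0.  -4.1] w 75.4 q [-0.7   0.26  0.82  1.98 -0.23  1.    0.02]
off 238 123
```

View pics/s13c.png

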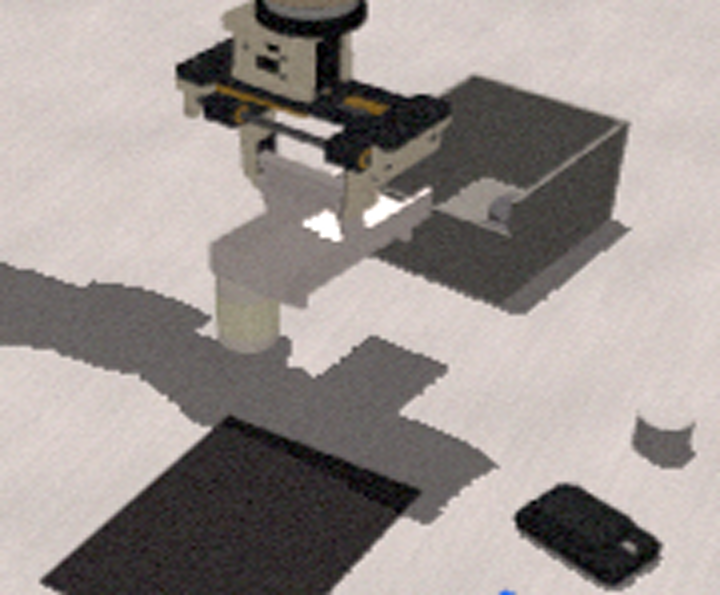

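View pics/t13c.png

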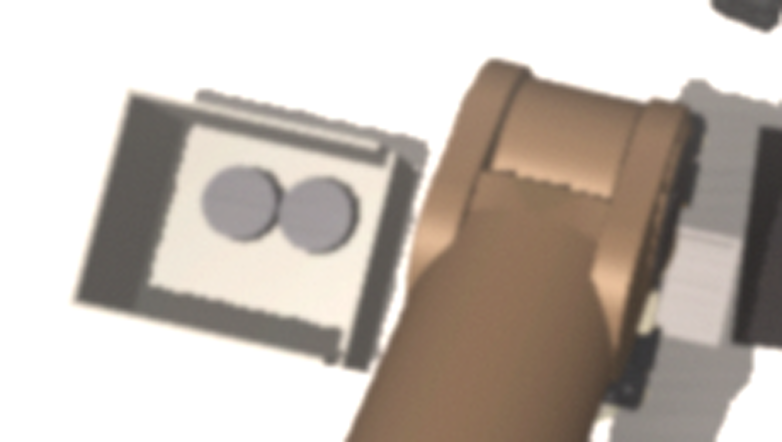

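Both discs lie flat in the box (top crop (243,203) and (318,213)), and the carried weight dropped from 7.5 N to 4.2 N. I carry the empty tray back over the mat.

move_arm(
  steps=[
    [-6,2,0,-0.002],
    [-16,6,0,-0.007],
    [-30,12,0,-0.013],
    [-47,19,0,-0.021],
    [-66,26,0,-0.03],
    [-86,34,0,-0.038],
    [-106,42,2,-0.047],
    [-126,50,8,-0.056],
    [-145,57,18,-0.065],
    [-162,64,32,-0.072],
    [-177,70,48,-0.079],
    [-188,74,64,-0.084],
    [-195,77,78,-0.087],
    [-199,78,88,-0.088],
    [-199,78,94,-0.088],
    [-199,78,95,-0.088],
    [-199,78,95,-0.088],
  ],
)

```text
clock: 29.3
position: [0.5162, -0.244, 0.2948]
ee_rot: [2.348, 2.087, 0.001]
force: [0.3, -0.6, -3.7]
width: 0.823
```

```bash
sed -i 's/^def look(tag):/def look(tag,dx=29,w=60):/; s/int(c\[0\])-29,int/int(c[0])-dx,int/; s/x:x+46+14/x:x+w/' h.py
python3 - <<'E'
from h import *
need([.516,-.2445,.135],-.118);look("14",34)
b=cv2.imread("pics/top14.png");cv2.imwrite("pics/t14b.png",cv2.resize(b[140:230,240:345],None,fx=6.5,fy=6.5,interpolation=cv2.INTER_CUBIC))
E
```

```text
shift [-0.6 -0.1  0.8] twist 0.0005 clock 29.3 F [ 0.3 -0.6 -3.7] w 75.6 q [-0.14  0.54  0.71  1.88 -0.44  0.89  0.67]
off 211 194
```

View pics/s14b.png

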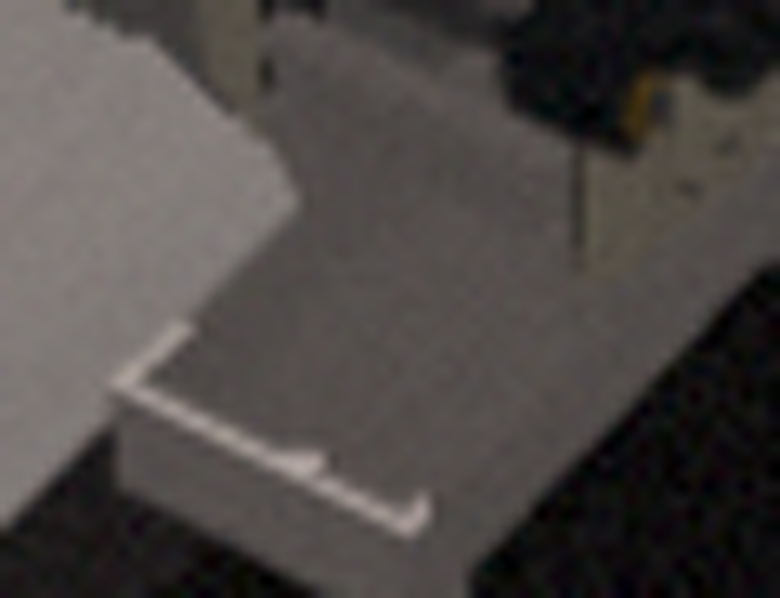

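View pics/t14b.png

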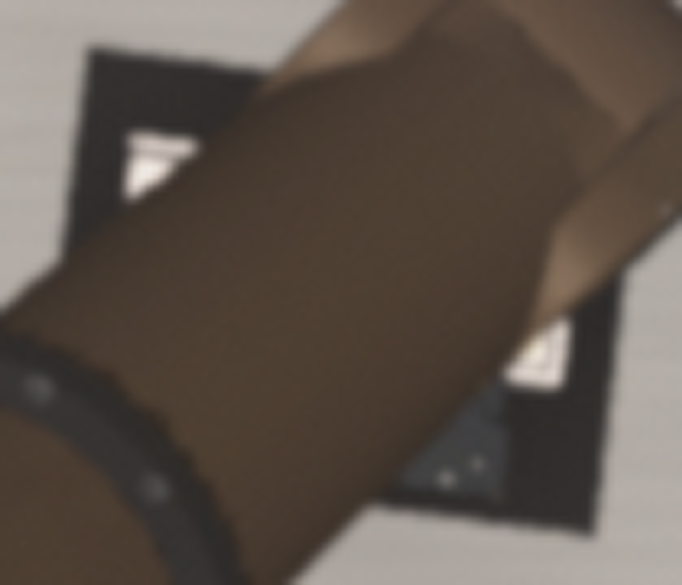

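The tray is well inside the mat outline and close to level. I lower it.

move_arm(
  steps=[
    [0,0,4,0],
    [0,0,10,0],
    [0,0,16,0],
    [0,0,22,0],
    [0,0,27,0],
    [0,0,31,0],
    [0,0,34,0],
    [0,0,36,0],
    [0,0,36,0],
  ],
)

```text
clock: 30.52
position: [0.516, -0.2443, 0.2585]
ee_rot: [-2.349, -2.086, -0.0]
force: [0.9, -0.3, -4.0]
width: 0.822
```

move_arm(
  steps=[
    [0,0,1,0],
    [0,0,2,0],
    [0,0,3,0],
    [0,0,4,0],
    [0,0,4,0],
  ],
)

```text
clock: 31.15
position: [0.516, -0.2443, 0.2545]
ee_rot: [-2.349, -2.086, 0.0]
force: [0.5, -0.2, -4.9]
width: 0.826
```

move_arm(
  steps=[
    [0,0,1,0],
    [0,0,2,0],
    [0,0,3,0],
    [0,0,3,0],
  ],
)

```text
clock: 31.65
position: [0.516, -0.2443, 0.2515]
ee_rot: [-2.349, -2.086, -0.0]
force: [-0.3, 0.3, -3.8]
width: 0.825
```

move_arm(
  steps=[
    [0,0,1,0],
    [0,0,2,0],
    [0,0,3,0],
    [0,0,3,0],
  ],
)

```text
clock: 32.15
position: [0.5157, -0.2457, 0.2496]
ee_rot: [2.349, 2.084, -0.0]
force: [-3.8, -3.5, 7.7]
width: 0.825
```

move_arm(
  steps=[
    [0,0,1,0],
    [0,0,2,0],
    [0,0,3,0],
    [0,0,3,0],
  ],
)

```text
clock: 32.65
position: [0.5155, -0.2469, 0.248]
ee_rot: [2.348, 2.082, -0.0]
force: [-7.8, -4.5, 23.5]
width: 0.827
```

Run:
```python
from h import *
look("15",36)
```

```text
off 208 207
```

View pics/s15b.png

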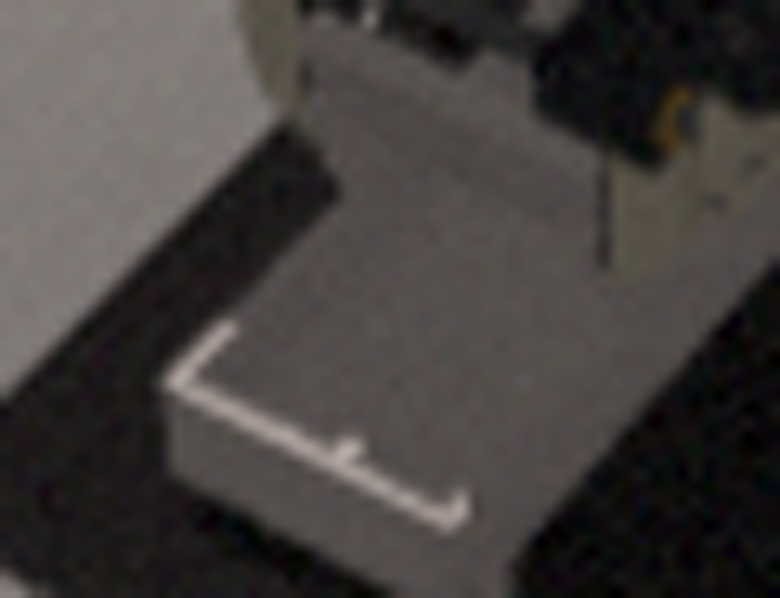

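The tray stands essentially flat with both feet loaded. I relax the grip, ease the press off, then open.

move_arm(
  steps=[
    [0,0,-1,0],
    [0,0,-2,0],
    [0,0,-3,0],
    [0,0,-3,0],
  ],
  grip_force=4,
)

```text
clock: 33.25
position: [0.5161, -0.2437, 0.2482]
ee_rot: [-2.347, -2.087, -0.0]
force: [-0.3, -0.2, -3.2]
width: 0.827
```

move_arm(
  steps=[
    [0,0,0,0],
    [0,0,0,0],
    [0,0,0,0],
    [0,0,0,0],
    [0,0,0,0],
  ],
  grip=91.8,
)

```text
clock: 33.88
position: [0.516, -0.2443, 0.2485]
ee_rot: [2.349, 2.086, 0.0]
force: [-0.0, -0.5, -0.3]
width: 1.0
```

Run:
```python
from h import *
need([.516,-.2445,.135],-.118);look("16",36)
```

```text
shift [ -0.2   0.  -45.5] twist -0.0001 clock 33.875 F [-0.  -0.5 -0.3] w 91.8 q [-0.1   0.6   0.66  1.91 -0.5   0.8   0.71]
off 209 206
```

View pics/s16b.png

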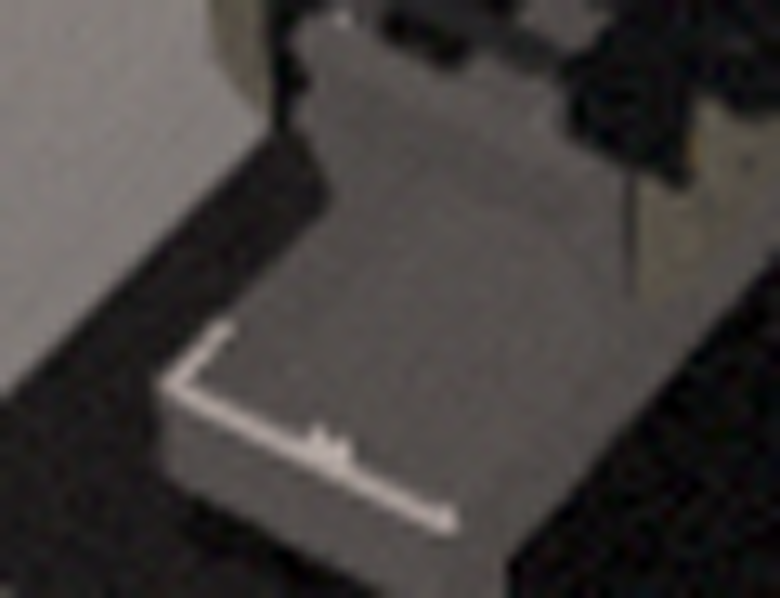

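Released, with no force on the tool. I rise straight up, then move aside.

move_arm(
  steps=[
    [0,0,-3,0],
    [0,0,-8,0],
    [0,0,-16,0],
    [0,0,-28,0],
    [0,0,-44,0],
    [0,0,-62,0],
    [0,0,-82,0],
    [0,0,-104,0],
    [0,0,-126,0],
    [0,0,-148,0],
    [0,0,-166,0],
    [0,0,-180,0],
    [0,0,-186,0],
    [0,0,-186,0],
  ],
)

```text
clock: 35.72
position: [0.516, -0.2443, 0.4346]
ee_rot: [2.349, 2.087, 0.0]
force: [0.4, -0.5, 0.6]
width: 0.998
```

move_arm(
  steps=[
    [15,0,0,0],
    [40,0,0,0],
    [70,0,0,0],
    [100,0,0,0],
    [130,0,0,0],
    [160,0,0,0],
    [190,0,0,0],
    [215,0,0,0],
    [230,0,0,0],
    [230,0,0,0],
    [230,0,0,0],
  ],
)

```text
clock: 37.1
position: [0.5429, -0.0169, 0.4345]
ee_rot: [2.35, 2.085, -0.001]
force: [-0.2, 0.0, -0.3]
width: 0.999
```

Run:
```python
from h import *
s=arm.observe();print(s["clock"],s["position"],s["force"])
for n in("scene","top"):
    im=arm.get_image(n)[:,:,::-1];cv2.imwrite(f"pics/{n}17.png",im)
b=cv2.imread("pics/scene17.png");cv2.imwrite("pics/s17.png",cv2.resize(b[185:270,195:300],None,fx=7,fy=7,interpolation=cv2.INTER_CUBIC))
b=cv2.imread("pics/top17.png");cv2.imwrite("pics/t17.png",cv2.resize(b[140:230,240:345],None,fx=6.5,fy=6.5,interpolation=cv2.INTER_CUBIC))
```

```text
37.1 [ 0.54287787 -0.01686913  0.43450708] [-0.24721476  0.01936417 -0.26903267]
```

View pics/s17.png

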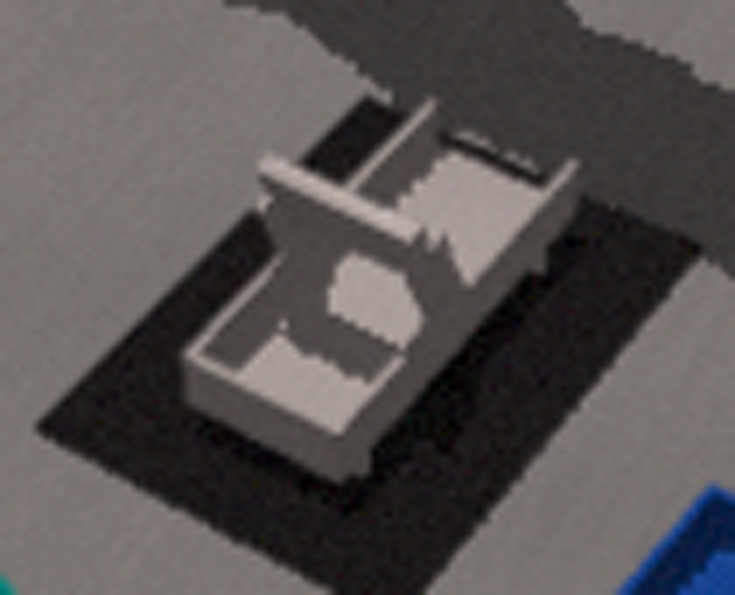

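View pics/t17.png

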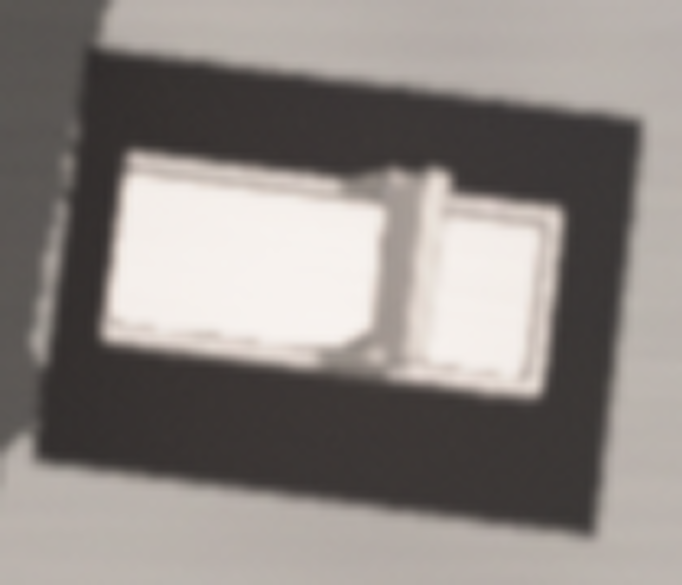

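View pics/top17.png

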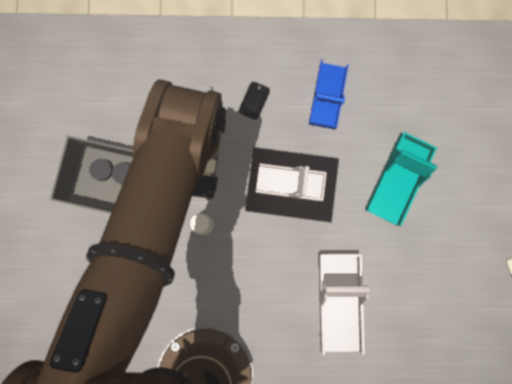

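View pics/scene17.png

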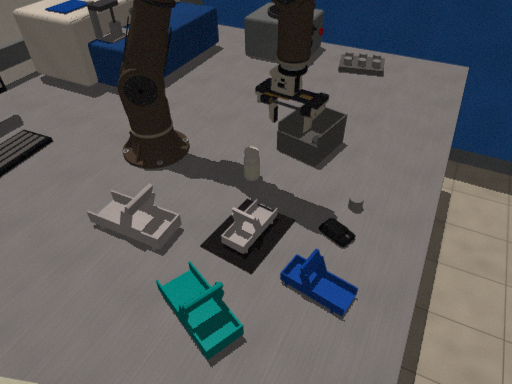

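The tray is empty and flat at the centre of the mat. The jar (201,223), mouse (255,100) and cylinder (scene 357,202) haven't moved, and the gripper is clear. I hand it in.

```bash
python3 -c "
from cell import arm
print(arm.sign_off())"
```

```text
the job is handed in; nothing more can be done
None
```

The job is done and handed in at 37 s: both discs are in the waste box and the empty tray stands flat near the middle of the mat, released.

**How it was done:**
- **Grip:** The tool cannot tilt under this interface, so I gripped the handle plate across its 76 mm width instead of across its thickness as the handle note says. The jaws then worked as a hinge.
- **Tipping:** I rested the floor on the rim with the rib outside the wall and pulled the handle forward and up over it. Both discs slid out between about 35° and 43°.
- **Return:** I levelled the tray against the rim and set it on the mat.

**Last checks:**
- **Discs:** Both lie flat on the box floor in the top picture, and the carried weight fell from about 7.5 N to 4.2 N. In the last picture the arm partly hides the second disc.
- **Tray:** It is empty, flat and well inside the mat edges.
- **Bystanders:** The jar, steel cylinder and mouse are at their starting pixels. The arm hides the cylinder in the last top picture, so I checked it in the scene view.
- **Force:** The highest wrist force I read was about 25 N.

**What did not go cleanly:**
- **Slip in the pads:** The plate crept about 10–14 mm in the pads while tipping, so the final pitch was about 43°, short of the 60° I had worked out.
- **Hook position:** At full tip my image fits could not pin it down. They allowed the hook to be anywhere from seated to raised about 10 mm. The rib was still visibly outside the wall, and the forces fitted a seated hook.

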